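# Hang the profile template on its stand by the slot

## Task

Take the aluminium profile template by its wooden grip out of the rack and hang it on the headed pin of the template stand: slide its open slot sideways over the pin, behind the pin's head, until the end of the slot presses on the pin with about 5 N, then let it down so that the pin sits in the pocket above the slot's end, and let go so that it hangs still and upright. The pin was clamped by eye, so feel for it and work gently, pressing the template against the stand with never more than about 15 N; do not disturb the blue dye bottle, the clay whistle or the spice jar.

Things in the scene. Friction and masses are not known exactly. Their poses are not given: they have to be found in the camera images.
- template_grip (a point): Middle of the wooden grip on top of the template (grip 14 thick in x, 30 wide in y, from 27 below to 23 mm above this point; the plate's bottom edge 163 below). The template is an 8 mm aluminium plate standing in its own y-z plane, x its normal, z up; about 0.24 kg, +-40 percent. Hung by its pocket it balances about level.
- template_seat (a point): Middle of the pocket's roof, 61 mm below template_grip, same axes; when hung it rests on top of the pin. From here in mm: pocket y -6..+6, z -18..0; it rises from the inner end of the slot. Slot z -29..-18 (11 high), open at the -y edge, ended by a wall at y=+6. Plate below the slot: y -38..+58, z -102..-29.
- template_jaw (a point): Point on the underside of the upper jaw, the bar above the slot: y=-54, z=-18 mm from template_seat, same axes. The jaw's underside (slot ceiling) runs y -70..-6 from the seat and so sticks out 32 mm beyond the plate below the slot (y=-38): it can be laid on the pin from above to feel the pin's height, before sliding to -y.
- rack: Fixed wooden rack, 70 x 130 x 46 mm, origin under its centre. A groove along its y, 11 mm wide and 34 mm deep (floor at z=12), open at the ends, in which the template stands upright, the slot's mouth to -y of the rack.
- pin_place (a point): Nominal middle of the pin, 136 mm above the bench, stand's axes. The 8 mm pin juts to -x from the board, 21 mm free shaft centred here in x (exact) between a 3 mm washer and a round head 20 wide, 6 thick. Clamped by eye: its axis is up to 14 mm above or below and 7 mm to either side (y) of here, and it does not give.
- stand: Fixed stand, z up, origin under the base on the bench: base 140 x 170 x 12 mm, plywood board 130 wide, 18 thick, front face at x=0, top 159 mm above the bench, facing -x with the pin on it. The plate goes between head and board, parallel to the board, slot mouth to the stand's -y, and moves to -y to engage.
- dye_bottle: Small blue bottle with a white cap, 33 x 34 x 98 mm, origin under its base; leave alone.
- clay_whistle: Small brown clay animal, 30 x 46 x 46 mm, origin under its base; leave alone.
- spice_jar: Small clear jar with a white top, 45 x 45 x 80 mm, origin under its base; leave alone.
Mind the look-alikes: they are no part of the job. What is shaped like the part that bears template_grip but red is not meant.

How it is judged:
On the way, in this order (a step that is already met when the one before it is completed fails the run):
1. the template is lifted out of the rack (height (world z) of template_seat above 0.155 m and contact force between template and rack below 0.05 N), for 0.1 s.
2. the slot is slid over the pin to its end and presses on the pin, not yet let down (y of template_seat in the frame of pin_place between -0.0115 and 0.0115 m and x of template_seat in the frame of pin_place between -0.009 and 0.009 m and z of template_seat in the frame of pin_place between 0.007 and 0.041 m and contact force between template and stand above 2 N), for 0.05 s.
At the end, for the whole second after the job is handed in: The template hangs still (under 30 mm/s) on the pin by its pocket, within 0.2 rad of upright, its weight on the stand; pocket roof within 11.5 mm sideways, 9 mm along the pin and -11.5 to +19.5 mm in height of the pin's nominal place (covers wherever it was clamped) (y of template_seat in the frame of pin_place between -0.0115 and 0.0115 m and x of template_seat in the frame of pin_place between -0.009 and 0.009 m and z of template_seat in the frame of pin_place between -0.0115 and 0.0195 m and angle between template_seat's own z axis and vertical below 0.2 rad and contact force between template and stand above 0.8 N and linear speed of template below 0.03 m/s); the robot touches nothing.
It fails at once if the template is pressed against the stand with more than 20 N (contact force between template and stand above 20 N).
It fails at once if the dye bottle is moved more than 20 mm (distance of dye_bottle from where it was at the start of the episode above 0.02 m).
It fails at once if the clay whistle is moved more than 20 mm (distance of clay_whistle from where it was at the start of the episode above 0.02 m).
It fails at once if the spice jar is moved more than 20 mm (distance of spice_jar from where it was at the start of the episode above 0.02 m).
It also fails if it takes over 61 s, if anything falls off the work surface, if the arm or the gripper's body presses on something with over 40 N, if the wrist force passes 120 N, or if a joint passes its speed limit or range.

## Robot

A 6-joint arm with a two-finger parallel gripper is mounted at the origin on a cart in front of the work surface, level with it; the furniture and walls round the work are solid. World frame = base frame: x ahead of the robot, y to its left, z up, the work surface at z = 0. Lengths are in m, angles in rad, forces in N, time in s.
With the tool pointing down it reaches from about 0.35 to 0.85 m from the base axis. Payload 8.1 kg.
Tool frame: the origin (TCP) lies between the finger pads; the fingertips stand nose_length ahead of it and the grasp point (between the pads) lies 2 mm behind it (nose_length is the distance from the TCP to the fingertips, in m); z points along the fingers, x is the direction in which the jaws open and shut, and the axes are right-handed (so a half turn about z gives the same grasp; the last joint's range is limited). The gripper opens to 93 mm and grips with 3 to 60 N. Pads are 15 mm wide; open, the fingers measure 128 mm over their backs; the gripper's body (75 mm by 188 mm) begins 65 mm behind the grasp point.
Start: joints at [-1.277, 0.13, 1.488, -0, 1.523, -0.085], TCP at [0.222, -0.557, 0.208] pointing down, gripper open.
Joint ranges: [-2.96, 2.96], [-0.89, 2.26], [0.02, 2.5], [-1.34, 4.48], [0, 2.73], [-2.66, 2.66]. Speed limits (rad/s): [2.39, 2.39, 2.79, 3.14, 3.14, 3.14].

## Interface

Orientations are given as a rotation vector (axis times angle).
In Python, from plant import * gives the robot as it stands.
- The arm moves only by the tool carry_out, never from a script. Its argument "steps" is a list of rows, each an object with "xyz": the shift along the world's x, y, z in cm, a list of three; "rot": the turn, a rotation vector about the world's x, y, z in degrees, a list of three. In form: [{"xyz": [tx, ty, tz], "rot": [rx, ry, rz]}, ...]. A call has 1 to 10 rows; each row is the pose to reach, as a shift and turn from the pose commanded when the call began; what a row does not reach only later rows make up. A row lasts 1/10 s, in which the tool goes at most 50 mm and 8.59 degrees, less where a joint would pass 70% of its speed; a pose out of reach is approached as far as the arm can. A call with a gripper value outside its range is refused whole. "grip" is the opening, from 0 (shut) to 1 (fully open), set as the call begins (left out, the last holds). The fingers move at their own pace and stop on an object; "force" is the grip in N (left out, the last holds). Time passes only in rows, so rows that repeat a pose let the fingers close. It gives the time, the measured TCP pose, the force and the opening at its end, in the units of the state.
- read_state(): the state, without advancing time (a new reading comes with each control period).
- read_camera(name): name is "scene" or "top" or "wrist"; returns the picture (384x512x3 uint8, red, green, blue); there is no depth.
- calibration(name): a dict with "fov_y" (degrees; the focal length in pixels is half the picture's height over the tangent of half this angle, whatever the lens; pixels are square), "cx", "cy" (the principal point, pixels), "dist_coeffs" ([k1, k2, p1, p2, k3] as OpenCV has them; the pictures are not rectified), "xyz" and "attitude" of the camera in the world. Camera axes: x right, y down, z forward; pixel columns grow to the right and rows downward; lengths in m; the calibration is good to about 2 mm. A picture is of the moment at which its call begins: read the wrist's pose just before it. calibration takes no time and is no camera call; for the wrist camera it gives the pose at the moment of the call.
- close_job(): hands the job in, once; it reports no verdict.
The state is a dict: "t": time; "q": joint angles; "dq": joint speeds; "joint_torque": joint torques, N m; "tool_pos": TCP position; "orientation": TCP orientation; "force": force on the tool from outside, world axes, zero at the start; "wrist_torque": the same for the moment, N m; "opening": finger opening in m.
Only numpy, scipy, OpenCV 4.12 (cv2) and the standard library are available. Lean on these libraries where they do the work, as an engineer would, in place of code of your own. Each camera call takes 0.05 s, during which the arm holds its last target.

## Working session

There is one attempt and no reset: what is moved stays moved. The work goes in short steps, Python scripts to look and compute and a tool call to move; the robot and the scene stay as the last step left them, time stands still between calls to the robot, and variables do not carry over. Pictures are saved under pics/ and viewed, and the job is handed in when it is done.

Besides the shell and the picture viewer there is one more tool, called after ">>>" in YAML: its name, and indented under it one key for each argument. carry_out: Moves the arm, as the interface text tells. Its arguments: {"type":"object","properties":{"steps":{"type":"array","items":{"type":"object","properties":{"xyz":{"type":"array","items":{"type":"number"}},"rot":{"type":"array","items":{"type":"number"}}}}},"grip":{"type":"number"},"force":{"type":"number"}},"required":["steps"]}

```bash
ls; mkdir -p pics; python3 - <<'E'
from plant import *
import cv2
print(read_state())
for n in ["scene","top","wrist"]:
    print(n,calibration(n))
    im=read_camera(n); cv2.imwrite(f"pics/{n}0.png",im[:,:,::-1])
E
```

```text
pics
{'t': 0.0, 'q': array([-1.27739936e+00,  1.31138880e-01,  1.48928581e+00, -1.20190809e-05,
        1.52299906e+00, -8.54067426e-02]), 'dq': array([-0.00259369,  0.00112518,  0.00066239, -0.0011666 ,  0.00171087,
        0.00062462]), 'joint_torque': array([-2.39853245e-03, -5.59855771e+01, -4.91748548e+01,  7.66043644e-02,
        3.57360870e-02, -8.83898565e-05]), 'tool_pos': array([ 0.22172604, -0.55688974,  0.2067972 ]), 'orientation': array([-2.59900260e+00,  1.76283801e+00,  2.24503792e-03]), 'force': array([-0.50409853, -0.1051301 ,  0.90921117]), 'wrist_torque': array([ 0.04394483, -0.05559928,  0.00519743]), 'opening': 0.09303053670726401}
scene {'fov_y': 54.76431690275183, 'cx': 260.93120710911717, 'cy': 189.96946630310086, 'dist_coeffs': array([-0.0913025,  0.       ,  0.       ,  0.       ,  0.       ]), 'xyz': array([0.07515703, 0.53619943, 0.80329717]), 'attitude': array([-0.9539054 ,  2.46038174, -1.08240278])}
top {'fov_y': 44.50569603602743, 'cx': 255.00889472338903, 'cy': 196.09211903028807, 'dist_coeffs': array([-0.01807586,  0.        ,  0.        ,  0.        ,  0.        ]), 'xyz': array([0.44990181, 0.00332597, 1.36055214]), 'attitude': array([-2.1754151 ,  2.18466514, -0.10216193])}
wrist {'fov_y': 61.612573001982724, 'cx': 257.4183064892594, 'cy': 191.61080025308036, 'dist_coeffs': array([-0.00874918,  0.        ,  0.        ,  0.        ,  0.        ]), 'xyz': array([ 0.28777637, -0.53238975,  0.3843698 ]), 'attitude': array([ 2.41758443, -1.63815714, -0.21730245])}
```

View pics/scene0.png

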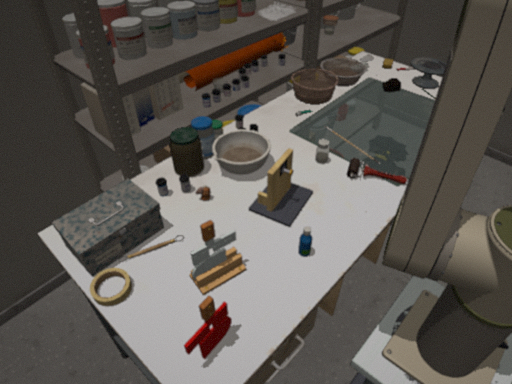

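View pics/top0.png

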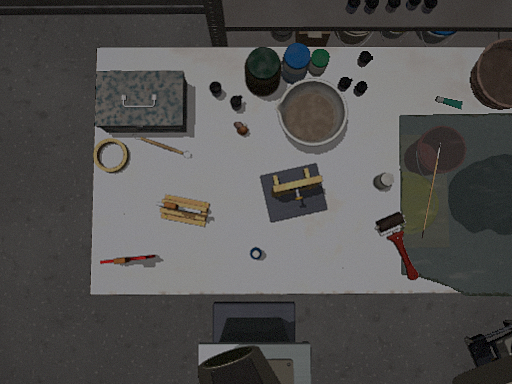

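View pics/wrist0.png

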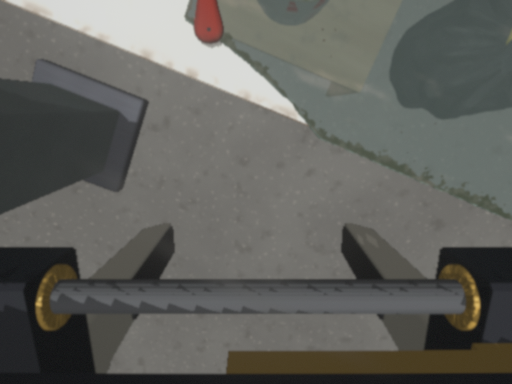

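```bash
cat > h.py <<'E'
from plant import *
import cv2, numpy as np
from scipy.spatial.transform import Rotation as R
def K(c):
    f=192/np.tan(np.radians(c['fov_y']/2)); return np.array([[f,0,c['cx']],[0,f,c['cy']],[0,0,1.]])
def ray(c,uv):
    p=cv2.undistortPoints(np.array(uv,float).reshape(-1,1,2),K(c),np.array(c['dist_coeffs'])).reshape(-1,2)
    d=np.c_[p,np.ones(len(p))]@R.from_rotvec(c['attitude']).as_matrix().T
    return np.array(c['xyz']),d
def onz(c,uv,z):
    o,d=ray(c,uv); return o+d*((z-o[2])/d[:,2])[:,None]
def proj(c,P):
    Rm=R.from_rotvec(c['attitude']).as_matrix(); rv=cv2.Rodrigues(Rm.T)[0]; t=-Rm.T@np.array(c['xyz'])
    return cv2.projectPoints(np.array(P,float).reshape(-1,1,3),rv,t,K(c),np.array(c['dist_coeffs']))[0].reshape(-1,2)
def crop(im,x0,y0,x1,y1,s,name):
    cv2.imwrite('pics/'+name,cv2.resize(im[y0:y1,x0:x1],None,fx=s,fy=s,interpolation=cv2.INTER_CUBIC))
E
python3 - <<'E'
from h import *
s=cv2.imread('pics/scene0.png');t=cv2.imread('pics/top0.png')
crop(s,170,130,330,300,4.5,'sc.png') if 0 else crop(s,170,140,330,260,5,'s_stand.png')
crop(s,160,210,260,360,4,'s_rack.png')
crop(t,140,150,340,270,4,'t_c.png')
for n in ['scene','top']:
    print(n,R.from_rotvec(calibration(n)['attitude']).as_matrix().round(2))
E
```

```text
scene [[-0.74 -0.46  0.49]
 [-0.67  0.5  -0.55]
 [ 0.   -0.74 -0.68]]
top [[-0.   -1.    0.09]
 [-1.    0.   -0.01]
 [ 0.01 -0.09 -1.  ]]
```

View pics/s_stand.png

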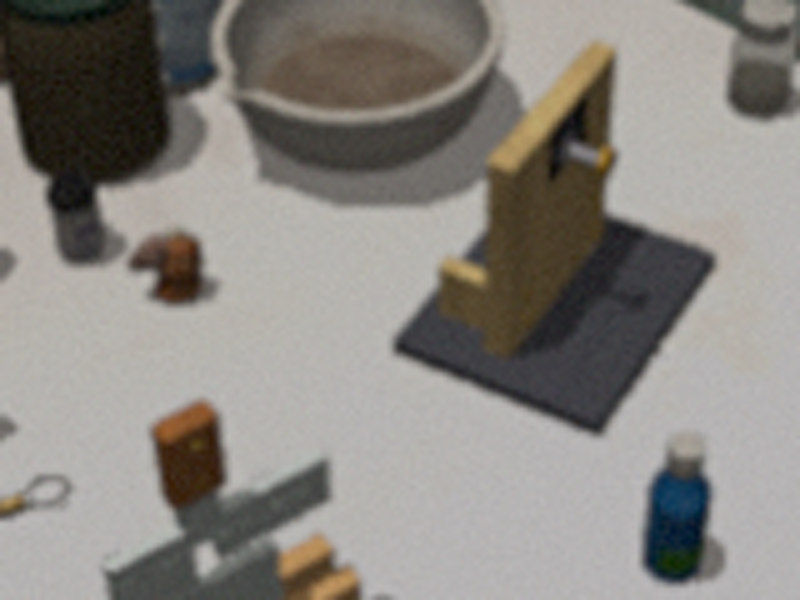

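View pics/s_rack.png

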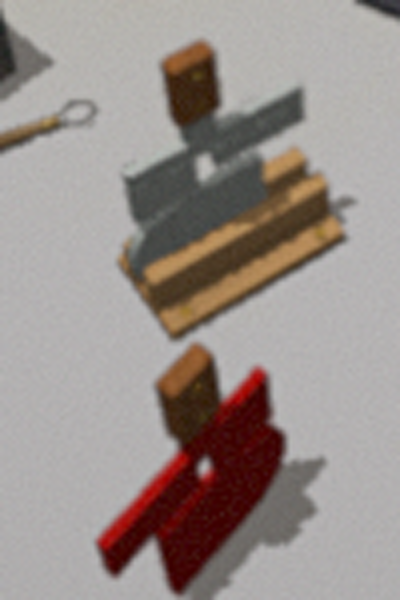

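View pics/t_c.png

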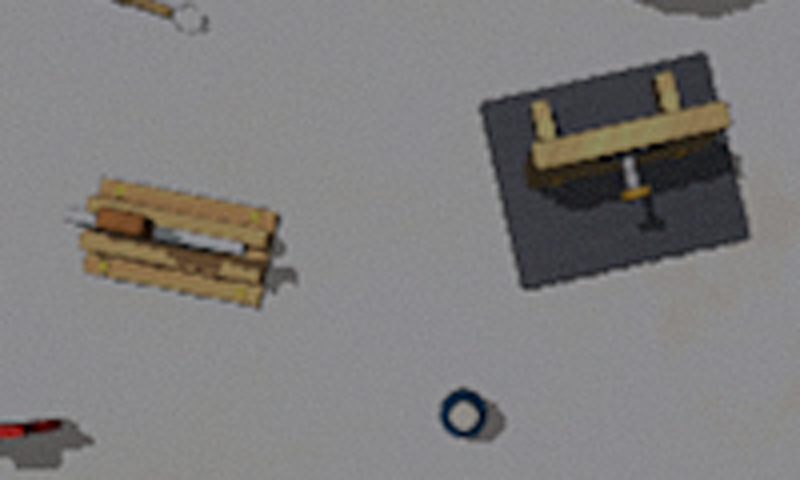

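```bash
python3 - <<'E'
import plant; print([x for x in dir(plant) if x[0]!='_']); print(getattr(plant,'nose_length',None))
from h import *
t=cv2.imread('pics/top0.png');hsv=cv2.cvtColor(t,cv2.COLOR_BGR2HSV)
crop(t,255,155,335,225,10,'t_stand.png'); crop(t,150,185,220,235,11,'t_rack.png')
s=cv2.imread('pics/scene0.png');crop(s,245,145,320,225,7,'s_st2.png');crop(s,180,215,255,295,7,'s_rk2.png')
E
```

```text
['IKError', 'calibration', 'close_job', 'nose_length', 'read_camera', 'read_state']
0.017
```

View pics/t_stand.png

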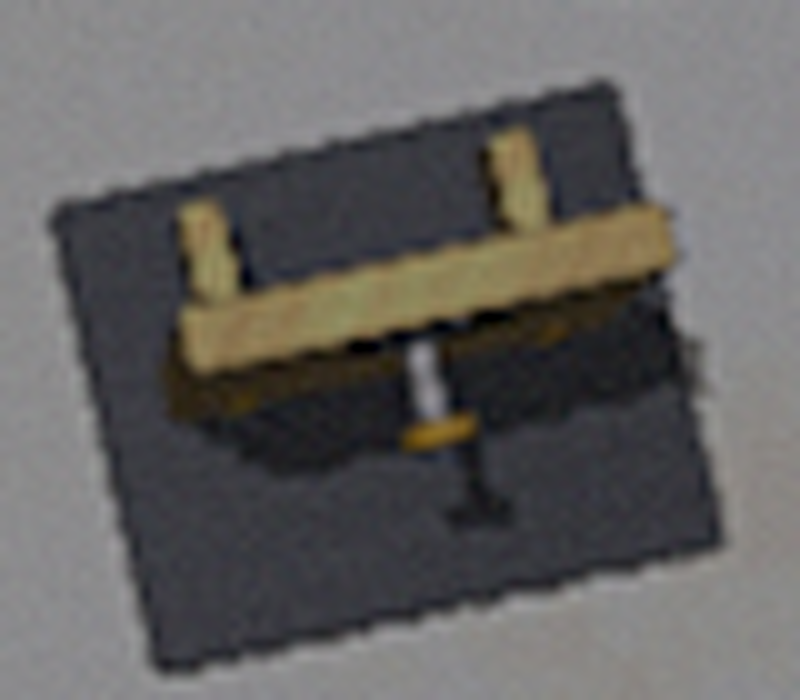

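View pics/t_rack.png

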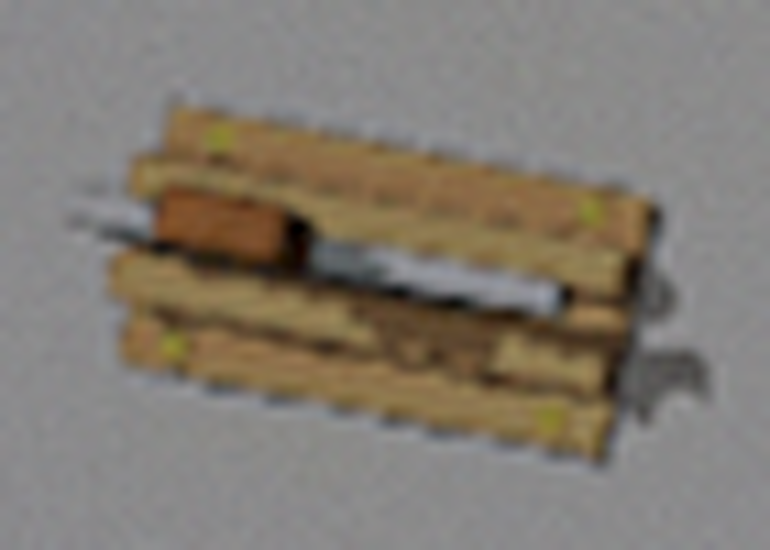

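View pics/s_st2.png

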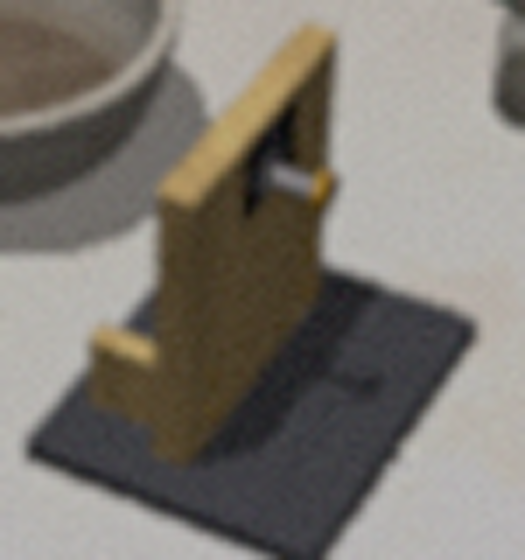

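View pics/s_rk2.png

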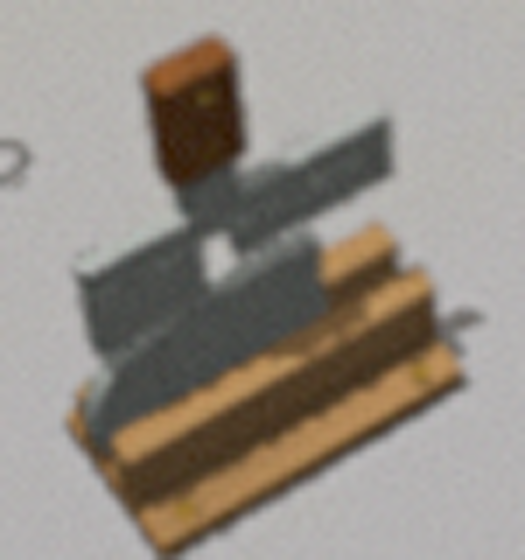

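```bash
python3 - <<'E'
from h import *
c=calibration('top'); sc=calibration('scene')
def up(p,x0,y0,s): return (np.array(p,float)+.5)/s-.5+[x0,y0]
b=up([(185,310),(665,207),(677,265),(207,372)],255,155,10)
P=onz(c,b,.159); print(P.round(4))
d=(P[0]-P[1])+(P[3]-P[2]); yaw=np.arctan2(-d[0],d[1]); print('yaw board',yaw, np.linalg.norm(d)/2)
fm=(P[2]+P[3])/2; print('front mid top',fm)
B=onz(c,up([(55,215),(612,82),(725,545),(160,668)],255,155,10),.012);print(B.round(4),B.mean(0))
d=(B[0]-B[1])+(B[3]-B[2]);print('yaw base',np.arctan2(-d[0],d[1]),np.linalg.norm(d)/2)
# pin head: top px center (438,432), scene (320,188)
def tri(u1,u2):
    o1,d1=ray(c,u1);o2,d2=ray(sc,u2);d1=d1[0]/np.linalg.norm(d1);d2=d2[0]/np.linalg.norm(d2)
    A=np.c_[d1,-d2];x=np.linalg.lstsq(A,o2-o1,rcond=None)[0];p,q=o1+x[0]*d1,o2+x[1]*d2
    return (p+q)/2,np.linalg.norm(p-q)
print('head',tri(up((438,432),255,155,10),up((320,188),245,145,7)))
print('board tl front',tri(up((207,372),255,155,10),up((180,205),245,145,7)))
print('board tr back',tri(up((665,207),255,155,10),up((305,25),245,145,7)))
g=onz(c,up([(160,192),(290,210),(288,265),(155,245)],150,185,11),.198);print('grip top',g.round(4),g.mean(0))
rk=onz(c,up([(172,105),(655,205),(605,460),(122,355)],150,185,11),.012);print('rack',rk.round(4),rk.mean(0))
d=(rk[0]-rk[1])+(rk[3]-rk[2]);print('yaw rack',np.arctan2(-d[0],d[1]))
print('grip c',tri(up((225,230),150,185,11),up((190,62),180,215,7)))
E
```

```text
[[ 0.5818 -0.0515  0.159 ]
 [ 0.6081 -0.1758  0.159 ]
 [ 0.593  -0.1786  0.159 ]
 [ 0.5657 -0.057   0.159 ]]
yaw board 0.21454910526475582 0.12582113851131363
front mid top [ 0.57938044 -0.11781059  0.159     ]
[[ 0.6258 -0.0207  0.012 ]
 [ 0.6641 -0.1829  0.012 ]
 [ 0.5292 -0.2133  0.012 ]
 [ 0.4946 -0.0502  0.012 ]] [ 0.57842734 -0.11678454  0.012     ]
yaw base 0.22094571445970632 0.1666882861921248
head (array([ 0.553632  , -0.1175899 ,  0.13464213]), np.float64(0.003921742909543667))
board tl front (array([ 0.56990689, -0.05422335,  0.15540261]), np.float64(0.009665124997890826))
board tr back (array([ 0.60984894, -0.17496475,  0.15707892]), np.float64(0.003669465362638149))
grip top [[0.5375 0.2212 0.198 ]
 [0.5333 0.1918 0.198 ]
 [0.5209 0.1921 0.198 ]
 [0.5255 0.2222 0.198 ]] [0.52930518 0.20682717 0.198     ]
rack [[0.5744 0.2532 0.012 ]
 [0.5476 0.1264 0.012 ]
 [0.481  0.1392 0.012 ]
 [0.5089 0.2655 0.012 ]] [0.527961   0.19607677 0.012     ]
yaw rack -0.21283280736582916
grip c (array([0.53043907, 0.2079499 , 0.19841614]), np.float64(0.004484914352933915))
```

```bash
python3 - <<'E'
from h import *
s=read_state(); M=R.from_rotvec(s['orientation']).as_matrix(); print(M.round(3), np.degrees(np.arctan2(M[1,0],M[0,0])))
c=calibration('wrist');print(M.T@(c['xyz']-s['tool_pos']), M.T@R.from_rotvec(c['attitude']).as_matrix())
E
```

```text
[[ 0.37  -0.929 -0.   ]
 [-0.929 -0.37   0.001]
 [-0.001 -0.    -1.   ]] -68.2965232502504
[ 0.00129777 -0.07045863 -0.17746895] [[ 9.99999217e-01  8.35793741e-04 -9.31198386e-04]
 [-5.68490033e-04  9.66431317e-01  2.56924476e-01]
 [ 1.11467515e-03 -2.56923746e-01  9.66431036e-01]]
```

>>> carry_out:
  steps:
    - {"xyz":[1.2,2.8,3.5],"rot":[0,0,3]}
    - {"xyz":[2.4,5.6,7],"rot":[0,0,6]}
    - {"xyz":[3.8,9,10],"rot":[0,0,9]}
    - {"xyz":[5.4,13,12],"rot":[0,0,12]}
    - {"xyz":[7.2,17.4,12.3],"rot":[0,0,15]}
    - {"xyz":[9,21.8,12.3],"rot":[0,0,18]}
    - {"xyz":[10.8,26.2,12.3],"rot":[0,0,21]}
    - {"xyz":[12.6,30.6,12.3],"rot":[0,0,24]}
    - {"xyz":[14.4,35,12.3],"rot":[0,0,27]}
    - {"xyz":[16.2,39.4,12.3],"rot":[0,0,30]}
  grip: 1

```text
t: 1.15
tool_pos: [0.3841, -0.1616, 0.3308]
orientation: [-2.969, 1.028, -0.0]
force: [0.0, -0.2, 0.2]
opening: 0.0929
```

>>> carry_out:
  steps:
    - {"xyz":[1.8,4.4,0],"rot":[0,0,3]}
    - {"xyz":[3.6,8.8,0],"rot":[0,0,6]}
    - {"xyz":[5.4,13.2,0],"rot":[0,0,9]}
    - {"xyz":[7.2,17.6,0],"rot":[0,0,12]}
    - {"xyz":[9,22,0],"rot":[0,0,15]}
    - {"xyz":[10.8,26.4,0],"rot":[0,0,18]}
    - {"xyz":[12.6,30.8,0],"rot":[0,0,21]}
    - {"xyz":[13.8,34.4,0],"rot":[0,0,24]}
    - {"xyz":[14.5,36.8,0],"rot":[0,0,26]}
    - {"xyz":[14.5,36.8,0],"rot":[0,0,26]}

```text
t: 2.15
tool_pos: [0.5287, 0.2074, 0.3295]
orientation: [-3.124, 0.329, 0.003]
force: [0.0, -1.7, 0.3]
opening: 0.093
```

```bash
python3 - <<'E'
from h import *
s=read_state();c=calibration('wrist');im=read_camera('wrist')[:,:,::-1];cv2.imwrite('pics/w1.png',im)
print(s['t'],s['tool_pos'],s['orientation'],s['force'])
np.save('w1.npy',c,allow_pickle=True)
M=R.from_rotvec(s['orientation']).as_matrix();print(np.degrees(np.arctan2(M[1,0],M[0,0])))
E
```

```text
2.15 [0.52870749 0.20740551 0.32952301] [-3.12423303  0.32947299  0.0031875 ] [ 0.04792812 -1.68385695  0.29669619]
-12.040018121051595
```

View pics/w1.png

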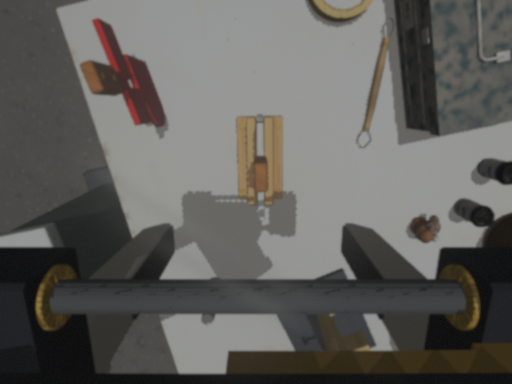

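```bash
python3 - <<'E'
from h import *
im=cv2.imread('pics/w1.png'); crop(im,225,105,295,215,7,'w1c.png')
c=np.load('w1.npy',allow_pickle=True).item()
hsv=cv2.cvtColor(im,cv2.COLOR_BGR2HSV)
print(hsv[165:190:4,250:272:2].tolist())
E
```

```text
[[[18, 98, 128], [16, 96, 104], [14, 113, 104], [14, 129, 123], [13, 128, 126], [13, 129, 125], [13, 129, 123], [14, 126, 121], [14, 116, 110], [19, 102, 137], [19, 101, 149]], [[16, 97, 110], [15, 95, 105], [13, 113, 106], [13, 128, 128], [14, 132, 135], [13, 133, 134], [13, 132, 135], [13, 129, 130], [14, 121, 114], [19, 102, 137], [19, 100, 150]], [[16, 96, 109], [17, 100, 105], [14, 114, 103], [13, 125, 122], [13, 130, 129], [13, 131, 132], [13, 130, 133], [14, 131, 132], [13, 122, 117], [19, 109, 133], [19, 100, 148]], [[16, 96, 109], [18, 105, 109], [15, 114, 105], [13, 128, 120], [13, 129, 128], [13, 128, 128], [14, 131, 128], [13, 131, 127], [14, 123, 114], [19, 110, 130], [19, 102, 148]], [[16, 98, 109], [16, 96, 106], [14, 106, 101], [13, 123, 118], [13, 127, 124], [13, 129, 123], [13, 130, 126], [13, 130, 124], [14, 122, 113], [18, 101, 136], [19, 99, 149]], [[16, 94, 109], [16, 96, 106], [14, 107, 98], [13, 125, 118], [13, 129, 128], [13, 130, 126], [14, 131, 125], [13, 129, 121], [13, 116, 110], [18, 101, 126], [19, 100, 148]], [[19, 100, 148], [19, 99, 142], [16, 104, 110], [13, 125, 114], [14, 128, 120], [13, 124, 121], [13, 127, 124], [13, 127, 122], [14, 120, 113], [18, 100, 135], [19, 99, 149]]]
```

View pics/w1c.png

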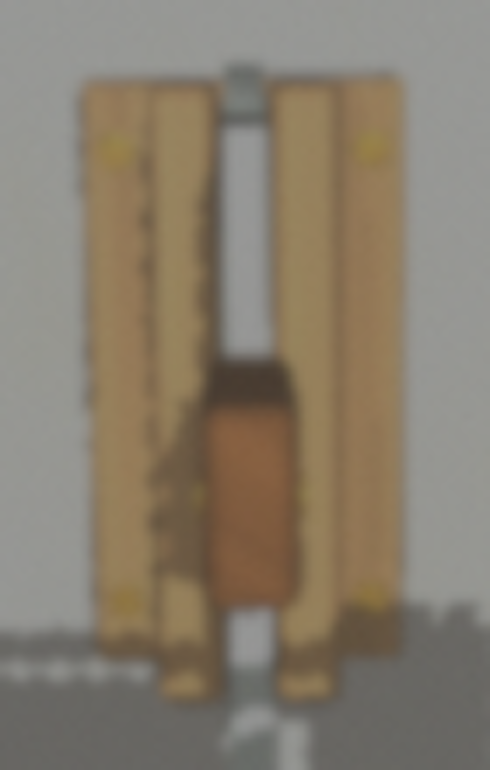

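```bash
python3 - <<'E'
from h import *
c=np.load('w1.npy',allow_pickle=True).item()
up=lambda p:(np.array(p,float)+.5)/7-.5+[225,105]
g=onz(c,up([(209,403),(292,402),(294,605),(215,605)]),.198);print(g.round(4),g.mean(0))
for a,b in((0,3),(1,2)):
    d=g[a]-g[b];print(np.degrees(np.arctan2(-d[0],d[1])),np.linalg.norm(d))
# plate top lines at seat+? 
e=onz(c,up([(219,130),(219,355),(271,130),(276,355)]),.12);print(e.round(4))
for a,b in((0,1),(2,3)):
    d=e[a]-e[b];print(np.degrees(np.arctan2(-d[0],d[1])))
r=onz(c,up([(82,80),(95,655),(402,80),(402,655)]),.012)
for a,b in((0,1),(2,3)):
    d=r[a]-r[b];print('rack',np.degrees(np.arctan2(-d[0],d[1])),np.linalg.norm(d))
print(r)
E
```

```text
[[0.5293 0.225  0.198 ]
 [0.5406 0.2227 0.198 ]
 [0.535  0.1942 0.198 ]
 [0.524  0.1965 0.198 ]] [0.53222333 0.20962955 0.198     ]
-10.459013343855316 0.028929146812301493
-11.046421412909307 0.029059668754124975
[[0.537  0.2573 0.12  ]
 [0.529  0.2201 0.12  ]
 [0.5456 0.2555 0.12  ]
 [0.5387 0.2181 0.12  ]]
-12.078177603122228
-10.444616031745358
rack -11.633957476874416 0.12798544381852076
rack -10.896409349008021 0.12795382016022505
[[0.50859371 0.26861132 0.012     ]
 [0.48278436 0.14325522 0.012     ]
 [0.57556766 0.2543734  0.012     ]
 [0.55138005 0.12872651 0.012     ]]
```

>>> carry_out:
  steps:
    - {"xyz":[0.2,0.1,-2],"rot":[0,0,1]}
    - {"xyz":[0.2,0.1,-5],"rot":[0,0,1]}
    - {"xyz":[0.2,0.1,-8],"rot":[0,0,1]}
    - {"xyz":[0.2,0.1,-10],"rot":[0,0,1]}
    - {"xyz":[0.2,0.1,-10.8],"rot":[0,0,1]}
    - {"xyz":[0.2,0.1,-10.8],"rot":[0,0,1]}

```text
t: 2.8
tool_pos: [0.5302, 0.2044, 0.2218]
orientation: [3.125, -0.311, -0.003]
force: [-0.3, 0.5, -0.5]
opening: 0.0932
```

```bash
python3 - <<'E'
from h import *
s=read_state();c=calibration('wrist');im=read_camera('wrist')[:,:,::-1];cv2.imwrite('pics/w2.png',im)
print(s['t'],s['tool_pos'],s['orientation'],s['force'])
np.save('w2.npy',c,allow_pickle=True)
crop(im,200,150,330,300,5,'w2c.png')
E
```

```text
2.8 [0.53019451 0.20439049 0.22184061] [ 3.12514564e+00 -3.11263497e-01 -3.03215452e-03] [-0.31884997  0.46667024 -0.52291717]
```

View pics/w2.png

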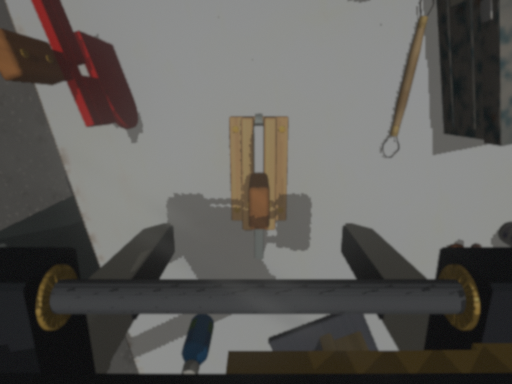

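View pics/w2c.png

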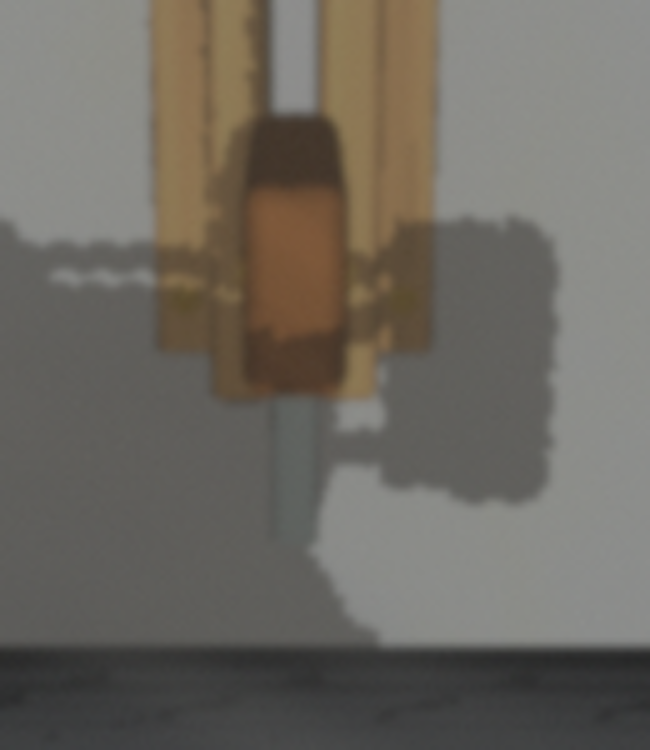

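```bash
python3 - <<'E'
from h import *
s=read_state();print(s['tool_pos'],s['force'])
c=np.load('w2.npy',allow_pickle=True).item()
up=lambda p:(np.array(p,float)+.5)/5-.5+[200,150]
g=onz(c,up([(246,186),(343,186),(346,390),(245,390)]),.198);print(g.round(4),g.mean(0))
j=onz(c,up([(272,540),(318,540)]),.114+.02);print(j)
E
```

```text
[0.5309165  0.20481061 0.2233328 ] [ 0.05036578 -0.23306471 -0.46966447]
[[0.5287 0.2246 0.198 ]
 [0.5409 0.2221 0.198 ]
 [0.5361 0.1945 0.198 ]
 [0.5229 0.1971 0.198 ]] [0.53213878 0.20957925 0.198     ]
[[0.51484532 0.14391278 0.134     ]
 [0.5229812  0.14229231 0.134     ]]
```

>>> carry_out:
  steps:
    - {"xyz":[0.1,0.3,-1.5]}
    - {"xyz":[0.1,0.3,-3.2]}
    - {"xyz":[0.1,0.3,-4.5]}
    - {"xyz":[0.1,0.3,-5.1]}
    - {"xyz":[0.1,0.3,-5.1]}

```text
validation failed for argument at $.st...
```

>>> carry_out:
  steps:
    - {"xyz":[0,0,0]}
    - {"xyz":[0,0,0]}
    - {"xyz":[0,0,0]}
    - {"xyz":[0,0,0]}
    - {"xyz":[0,0,0]}
    - {"xyz":[0,0,0]}
    - {"xyz":[0,0,0]}
    - {"xyz":[0,0,0]}
  grip: 0
  force: 55

```text
validation failed for argument at $.st...
```

Both refused; rows apparently need "rot".

>>> carry_out:
  steps:
    - {"xyz":[0.1,0.3,-1.5],"rot":[0,0,0]}
    - {"xyz":[0.1,0.3,-3.2],"rot":[0,0,0]}
    - {"xyz":[0.1,0.3,-4.5],"rot":[0,0,0]}
    - {"xyz":[0.1,0.3,-5.1],"rot":[0,0,0]}
    - {"xyz":[0.1,0.3,-5.1],"rot":[0,0,0]}

```text
t: 3.35
tool_pos: [0.5313, 0.2084, 0.1708]
orientation: [3.126, -0.309, -0.003]
force: [0.3, 0.1, 0.6]
opening: 0.093
```

```bash
python3 - <<'E'
from h import *
s=read_state();im=read_camera('wrist')[:,:,::-1];cv2.imwrite('pics/w3.png',im)
print(s['t'],s['tool_pos'],s['force'])
E
```

```text
3.35 [0.53133395 0.2084232  0.17075996] [0.31830808 0.07321413 0.55012608]
```

View pics/w3.png

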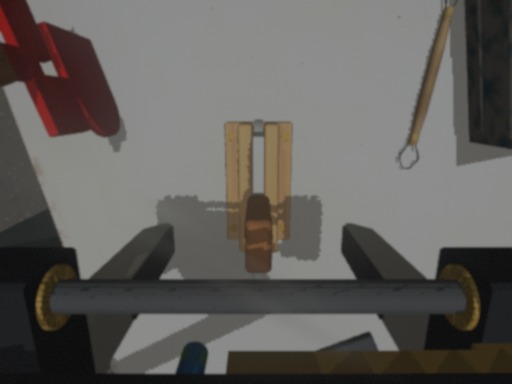

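>>> carry_out:
  steps:
    - {"xyz":[0,0,0],"rot":[0,0,0]}
    - {"xyz":[0,0,0],"rot":[0,0,0]}
    - {"xyz":[0,0,0],"rot":[0,0,0]}
    - {"xyz":[0,0,0],"rot":[0,0,0]}
    - {"xyz":[0,0,0],"rot":[0,0,0]}
    - {"xyz":[0,0,0],"rot":[0,0,0]}
    - {"xyz":[0,0,0],"rot":[0,0,0]}
    - {"xyz":[0,0,0],"rot":[0,0,0]}
  grip: 0
  force: 58

```text
t: 4.2
tool_pos: [0.5319, 0.2085, 0.1718]
orientation: [3.126, -0.309, -0.0]
force: [0.2, 0.1, -0.2]
opening: 0.0337
```

>>> carry_out:
  steps:
    - {"xyz":[0,0,0],"rot":[0,0,0]}
    - {"xyz":[0,0,0],"rot":[0,0,0]}
    - {"xyz":[0,0,0],"rot":[0,0,0]}
    - {"xyz":[0,0,0],"rot":[0,0,0]}
    - {"xyz":[0,0,0],"rot":[0,0,0]}
    - {"xyz":[0,0,0],"rot":[0,0,0]}

```text
t: 4.8
tool_pos: [0.5319, 0.2085, 0.1718]
orientation: [3.126, -0.309, -0.0]
force: [-0.8, 0.0, -0.4]
opening: 0.0136
```

>>> carry_out:
  steps:
    - {"xyz":[0,0,0.5],"rot":[0,0,0]}
    - {"xyz":[0,0,1.5],"rot":[0,0,0]}
    - {"xyz":[0,0,3],"rot":[0,0,0]}
    - {"xyz":[0,0,5],"rot":[0,0,0]}
    - {"xyz":[0,0,7],"rot":[0,0,0]}
    - {"xyz":[0,0,8.5],"rot":[0,0,0]}
    - {"xyz":[0,0,9],"rot":[0,0,0]}
    - {"xyz":[0,0,9],"rot":[0,0,0]}

```text
t: 5.6
tool_pos: [0.5325, 0.2087, 0.2631]
orientation: [-3.126, 0.309, -0.003]
force: [0.2, 0.2, -1.1]
opening: 0.0139
```

```bash
python3 - <<'E'
from h import *
s=read_state();c=calibration('wrist');im=read_camera('wrist')[:,:,::-1];cv2.imwrite('pics/w4.png',im)
sc=read_camera('scene')[:,:,::-1];crop(sc,150,130,330,290,4.4,'s4.png')
print(s['t'],s['tool_pos'],s['orientation'],s['force'],s['opening'])
c=calibration('top')
def up(p,x0,y0,k): return (np.array(p,float)+.5)/k-.5+[x0,y0]
P=onz(c,up([(185,310),(665,207),(677,265),(207,372)],255,155,10),.159)
B=onz(c,up([(55,215),(612,82),(725,545),(160,668)],255,155,10),.012)
yaw=np.radians(12.5);xs=np.array([np.cos(yaw),np.sin(yaw),0]);ys=np.array([-np.sin(yaw),np.cos(yaw),0])
o=((P[2]+P[3])/2+B.mean(0))/2; o[2]=0
for n,z in(('h',.136),('h',.14)):
    h=onz(c,up([(438,432),(433,410),(424,355)],255,155,10),z); print([( (x-o)@xs,(x-o)@ys) for x in h])
print([((x-o)@xs,(x-o)@ys) for x in P],o)
E
```

```text
5.6 [0.5324913  0.20870736 0.26314841] [-3.12555213  0.30915562 -0.00313272] [ 0.18776631  0.24554753 -1.11432272] 0.013865822015935536
[(np.float64(-0.026617802586631607), np.float64(0.004564019409971733)), (np.float64(-0.020693744135894015), np.float64(0.004520209808548578)), (np.float64(-0.006065361302614802), np.float64(0.003513325246469613))]
[(np.float64(-0.026856971501566747), np.float64(0.005024992563255553)), (np.float64(-0.020952263989800803), np.float64(0.004981326065910526)), (np.float64(-0.0063716647740897255), np.float64(0.003977730492600709))]
[(np.float64(0.017084214047399363), np.float64(0.06362965337965484)), (np.float64(0.0158636691253069), np.float64(-0.06339867576619657)), (np.float64(0.0005093847400332317), np.float64(-0.0629101626922472)), (np.float64(0.00019904084200134613), np.float64(0.061702139060865094))] [ 0.57890389 -0.11729757  0.        ]
```

View pics/w4.png

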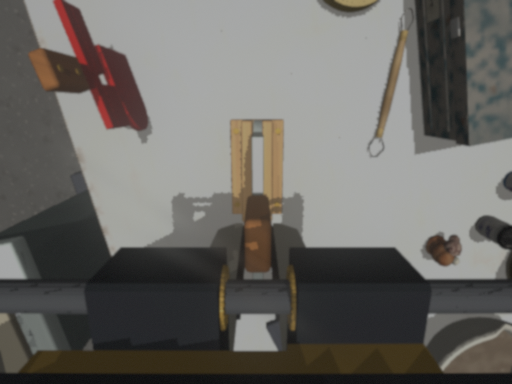

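View pics/s4.png

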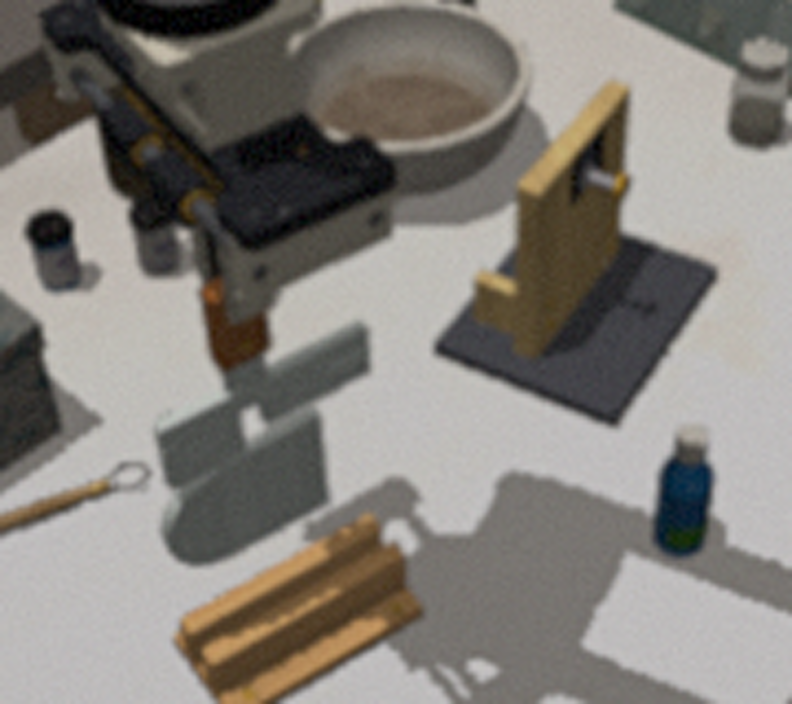

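>>> carry_out:
  steps:
    - {"xyz":[0.1,-1.5,0],"rot":[0,0,1.5]}
    - {"xyz":[0.4,-4.5,0],"rot":[0,0,4]}
    - {"xyz":[0.7,-8.5,0],"rot":[0,0,7]}
    - {"xyz":[1.0,-12.5,0],"rot":[0,0,10.5]}
    - {"xyz":[1.3,-16.5,0],"rot":[0,0,14]}
    - {"xyz":[1.6,-20.5,0],"rot":[0,0,17.5]}
    - {"xyz":[1.9,-24,0],"rot":[0,0,21]}
    - {"xyz":[2.0,-26.3,0],"rot":[0,0,23]}
    - {"xyz":[2.1,-27.2,0],"rot":[0,0,23.5]}
    - {"xyz":[2.1,-27.2,0],"rot":[0,0,23.5]}

```text
t: 6.7
tool_pos: [0.5525, -0.0641, 0.2607]
orientation: [-3.124, -0.33, 0.003]
force: [-0.3, 0.9, -2.3]
opening: 0.0138
```

>>> carry_out:
  steps:
    - {"xyz":[0,0,0],"rot":[0,0,0]}
    - {"xyz":[0,0,0],"rot":[0,0,0]}
    - {"xyz":[0,0,0],"rot":[0,0,0]}

```text
t: 7.0
tool_pos: [0.5529, -0.0622, 0.2618]
orientation: [-3.123, -0.336, -0.0]
force: [0.0, -0.4, -1.3]
opening: 0.0133
```

```bash
python3 - <<'E'
from h import *
s=read_state();c=calibration('wrist');im=read_camera('wrist')[:,:,::-1];cv2.imwrite('pics/w5.png',im)
np.save('w5.npy',c,allow_pickle=True)
sc=read_camera('scene')[:,:,::-1];crop(sc,200,110,330,240,4.6,'s5.png');cv2.imwrite('pics/s5f.png',sc)
t=read_camera('top')[:,:,::-1];crop(t,235,130,345,230,6,'t5.png');cv2.imwrite('pics/t5f.png',t)
print(s['t'],s['tool_pos'],s['orientation'],s['force'],s['opening'])
M=R.from_rotvec(s['orientation']).as_matrix();print(np.degrees(np.arctan2(M[1,0],M[0,0])))
E
```

```text
7.0 [ 0.5529346  -0.06223729  0.26182647] [-3.12336672e+00 -3.35932992e-01 -2.24814320e-05] [ 0.0377945  -0.43102417 -1.34174043] 0.013330001096266635
12.277671013167414
```

View pics/w5.png

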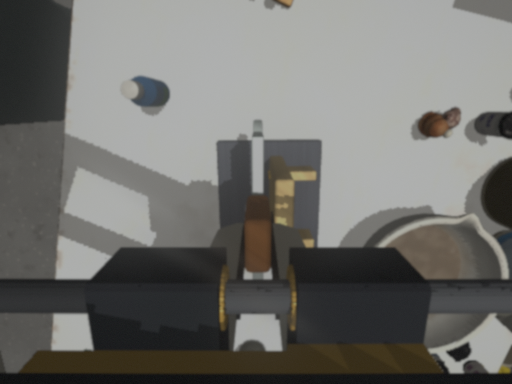

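View pics/s5.png

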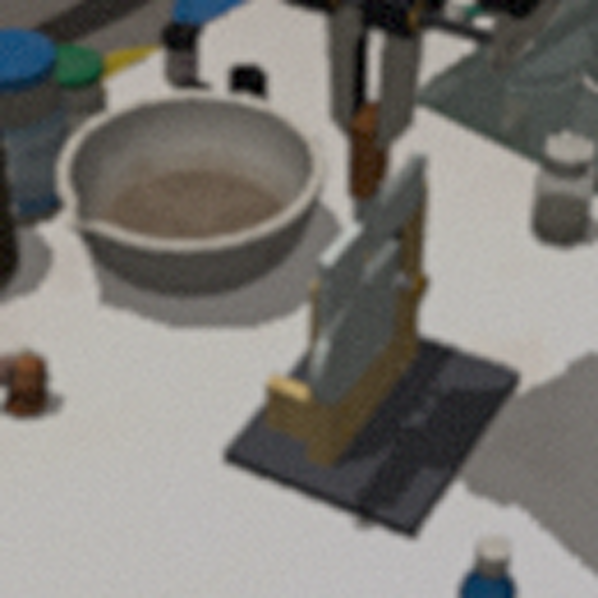

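View pics/t5.png

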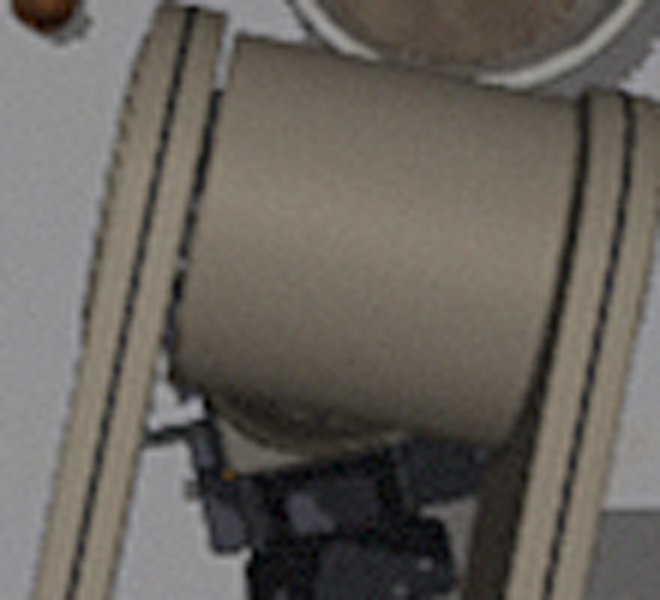

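```bash
python3 - <<'E'
from h import *
im=cv2.imread('pics/w5.png'); crop(im,205,105,335,255,5,'w5c.png')
s=cv2.imread('pics/s5f.png'); crop(s,260,120,300,215,6,'s5c.png'); crop(s,260,130,300,205,8,'s5c.png')
E
```

```text
(no output)
```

View pics/w5c.png

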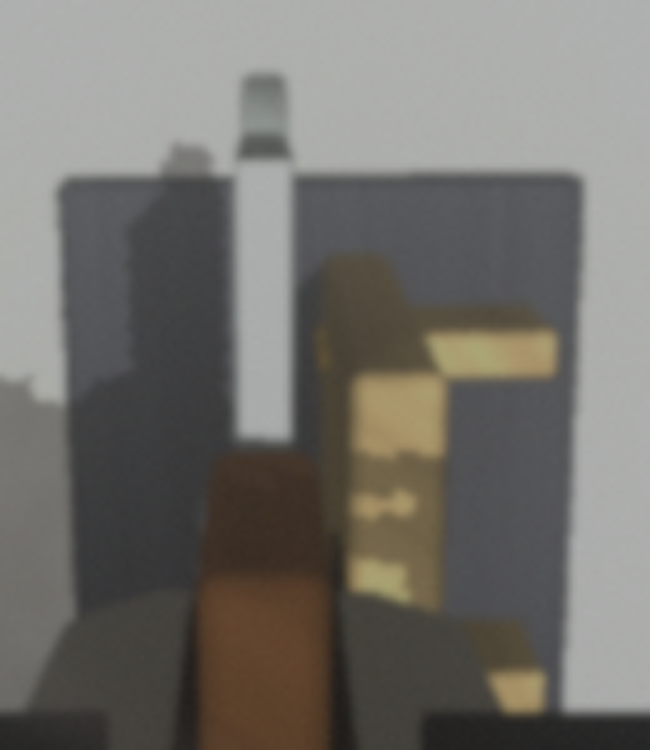

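View pics/s5c.png

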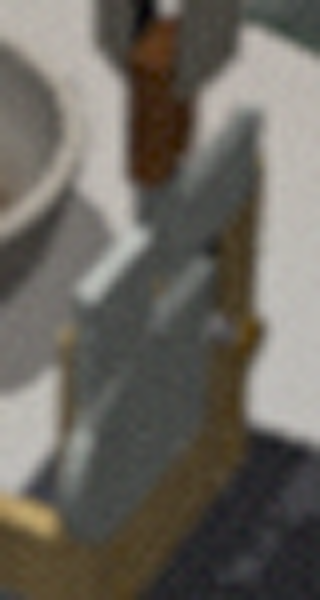

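```bash
python3 - <<'E'
from h import *
c=np.load('w5.npy',allow_pickle=True).item()
up=lambda p:(np.array(p,float)+.5)/5-.5+[205,105]
yaw=np.radians(12.5);xs=np.array([np.cos(yaw),np.sin(yaw),0]);ys=np.array([-np.sin(yaw),np.cos(yaw),0])
o=np.array([.5789,-.1173,0])
f=lambda X:[((x-o)@xs*1000,(x-o)@ys*1000) for x in X]
print('board front',np.round(f(onz(c,up([(353,375),(350,600)]),.159)),1))
print('board back',np.round(f(onz(c,up([(447,375),(438,605)]),.159)),1))
for z in(.205,.212,.22): print('plate',z,np.round(f(onz(c,up([(237,160),(233,435),(293,160),(294,435)]),z)),1))
B=onz(c,up([(60,180),(582,178),(78,600),(568,600)]),.012);print('base',np.round(f(B),1))
g=onz(c,up([(213,455),(317,455),(200,575),(330,575)]),.262+.01);print(np.round(f(g),1))
E
```

```text
board front [[ 2.1 65.9]
 [ 2.  23.2]]
board back [[18.8 65.8]
 [18.3 22.2]]
plate 0.205 [[-17.5 108. ]
 [-18.4  67. ]
 [ -9.4 108. ]
 [ -9.2  67. ]]
plate 0.212 [[-17.4 108.6]
 [-18.3  68.9]
 [ -9.6 108.6]
 [ -9.4  68.9]]
plate 0.22 [[-17.2 109.4]
 [-18.1  71. ]
 [ -9.7 109.3]
 [ -9.5  71. ]]
base [[-67.6  85.8]
 [ 70.   85.9]
 [-66.7 -31.9]
 [ 71.6 -32.4]]
[[-19.2  82.5]
 [ -7.9  82.5]
 [-20.7  68.8]
 [ -6.4  68.8]]
```

>>> carry_out:
  steps:
    - {"xyz":[0.12,0.03,-0.5],"rot":[0,0,0]}
    - {"xyz":[0.12,0.03,-1.2],"rot":[0,0,0]}
    - {"xyz":[0.12,0.03,-1.8],"rot":[0,0,0]}
    - {"xyz":[0.12,0.03,-2.3],"rot":[0,0,0]}
    - {"xyz":[0.12,0.03,-2.5],"rot":[0,0,0]}
    - {"xyz":[0.12,0.03,-2.5],"rot":[0,0,0]}
    - {"xyz":[0.12,0.03,-2.5],"rot":[0,0,0]}
    - {"xyz":[0.12,0.03,-2.5],"rot":[0,0,0]}

```text
t: 7.95
tool_pos: [0.5543, -0.0632, 0.2373]
orientation: [3.124, 0.334, 0.001]
force: [1.1, 0.3, -1.8]
opening: 0.014
```

>>> carry_out:
  steps:
    - {"xyz":[0,0,-0.04],"rot":[0,0,0]}
    - {"xyz":[0,0,-0.08],"rot":[0,0,0]}
    - {"xyz":[0,0,-0.12],"rot":[0,0,0]}
    - {"xyz":[0,0,-0.16],"rot":[0,0,0]}
    - {"xyz":[0,0,-0.2],"rot":[0,0,0]}
    - {"xyz":[0,0,-0.24],"rot":[0,0,0]}
    - {"xyz":[0,0,-0.28],"rot":[0,0,0]}
    - {"xyz":[0,0,-0.3],"rot":[0,0,0]}

```text
t: 8.75
tool_pos: [0.5541, -0.0632, 0.2338]
orientation: [-3.124, -0.334, 0.0]
force: [0.2, 0.0, -1.6]
opening: 0.0136
```

```bash
python3 - <<'E'
from h import *
s=read_state();print(s['t'],s['tool_pos'],s['force'],s['wrist_torque'],s['opening'])
sc=read_camera('scene')[:,:,::-1];crop(sc,260,130,310,205,8,'s6.png')
E
```

```text
8.75 [ 0.55408625 -0.06315347  0.2337802 ] [ 0.21694507  0.03421296 -1.62081425] [-0.03571015 -0.06757076 -0.03886416] 0.013619959661726574
```

View pics/s6.png

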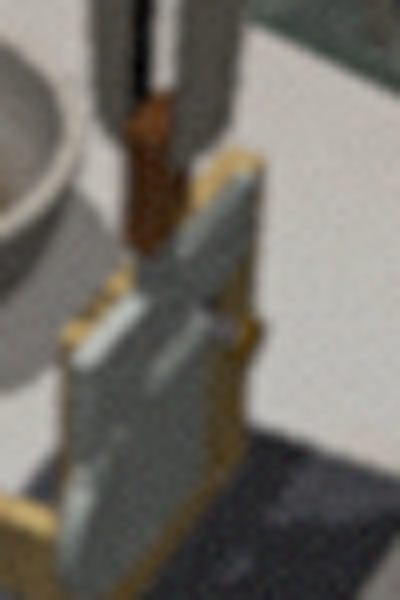

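>>> carry_out:
  steps:
    - {"xyz":[0,0,-0.05],"rot":[0,0,0]}
    - {"xyz":[0,0,-0.1],"rot":[0,0,0]}
    - {"xyz":[0,0,-0.15],"rot":[0,0,0]}
    - {"xyz":[0,0,-0.2],"rot":[0,0,0]}
    - {"xyz":[0,0,-0.25],"rot":[0,0,0]}
    - {"xyz":[0,0,-0.3],"rot":[0,0,0]}
    - {"xyz":[0,0,-0.35],"rot":[0,0,0]}
    - {"xyz":[0,0,-0.4],"rot":[0,0,0]}

```text
t: 9.6
tool_pos: [0.5541, -0.0631, 0.2298]
orientation: [3.124, 0.334, 0.0]
force: [0.9, 0.0, -1.1]
opening: 0.0134
```

>>> carry_out:
  steps:
    - {"xyz":[0,0,-0.05],"rot":[0,0,0]}
    - {"xyz":[0,0,-0.1],"rot":[0,0,0]}
    - {"xyz":[0,0,-0.15],"rot":[0,0,0]}
    - {"xyz":[0,0,-0.2],"rot":[0,0,0]}
    - {"xyz":[0,0,-0.25],"rot":[0,0,0]}
    - {"xyz":[0,0,-0.3],"rot":[0,0,0]}

```text
t: 10.2
tool_pos: [0.5541, -0.0632, 0.2268]
orientation: [3.124, 0.334, -0.0]
force: [-0.6, -1.3, -1.2]
opening: 0.0136
```

>>> carry_out:
  steps:
    - {"xyz":[0,0,-0.05],"rot":[0,0,0]}
    - {"xyz":[0,0,-0.1],"rot":[0,0,0]}
    - {"xyz":[0,0,-0.15],"rot":[0,0,0]}
    - {"xyz":[0,0,-0.2],"rot":[0,0,0]}
    - {"xyz":[0,0,-0.25],"rot":[0,0,0]}
    - {"xyz":[0,0,-0.3],"rot":[0,0,0]}

```text
t: 10.8
tool_pos: [0.5541, -0.0632, 0.2238]
orientation: [3.124, 0.334, 0.0]
force: [0.7, 0.3, -2.5]
opening: 0.0135
```

>>> carry_out:
  steps:
    - {"xyz":[0,0,-0.05],"rot":[0,0,0]}
    - {"xyz":[0,0,-0.1],"rot":[0,0,0]}
    - {"xyz":[0,0,-0.15],"rot":[0,0,0]}
    - {"xyz":[0,0,-0.2],"rot":[0,0,0]}

```text
t: 11.2
tool_pos: [0.5541, -0.0632, 0.2218]
orientation: [3.124, 0.334, 0.0]
force: [0.5, 0.4, -1.3]
opening: 0.0134
```

```bash
python3 - <<'E'
from h import *
s=read_state();print(s['t'],s['tool_pos'],s['force'],s['wrist_torque'],s['opening'])
sc=read_camera('scene')[:,:,::-1];crop(sc,260,130,310,205,8,'s7.png')
E
```

```text
11.2 [ 0.5541189  -0.06315758  0.22181825] [ 0.48306397  0.36751335 -1.31507688] [-0.07396415 -0.09805814  0.07299503] 0.013446572537958463
```

View pics/s7.png

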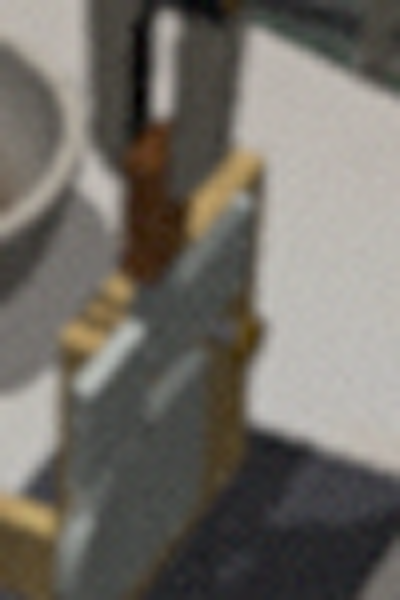

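>>> carry_out:
  steps:
    - {"xyz":[0,0,-0.04],"rot":[0,0,0]}
    - {"xyz":[0,0,-0.08],"rot":[0,0,0]}
    - {"xyz":[0,0,-0.12],"rot":[0,0,0]}
    - {"xyz":[0,0,-0.16],"rot":[0,0,0]}
    - {"xyz":[0,0,-0.2],"rot":[0,0,0]}

```text
t: 11.75
tool_pos: [0.5541, -0.0632, 0.2198]
orientation: [-3.124, -0.334, 0.0]
force: [-0.5, 0.9, -0.6]
opening: 0.0133
```

>>> carry_out:
  steps:
    - {"xyz":[0,0,-0.04],"rot":[0,0,0]}
    - {"xyz":[0,0,-0.08],"rot":[0,0,0]}
    - {"xyz":[0,0,-0.12],"rot":[0,0,0]}
    - {"xyz":[0,0,-0.15],"rot":[0,0,0]}

```text
t: 12.15
tool_pos: [0.5541, -0.0631, 0.2183]
orientation: [-3.124, -0.334, 0.0]
force: [-0.5, 0.1, -1.7]
opening: 0.0137
```

```bash
python3 - <<'E'
from h import *
s=read_state();print(s['t'],s['tool_pos'],s['force'],s['wrist_torque'],s['opening'])
E
```

```text
12.15 [ 0.55409476 -0.06312502  0.21829974] [-0.47588308  0.14577687 -1.68261881] [-0.04926652 -0.10014044  0.00544253] 0.013720138800470447
```

>>> carry_out:
  steps:
    - {"xyz":[0,0,-0.03],"rot":[0,0,0]}
    - {"xyz":[0,0,-0.06],"rot":[0,0,0]}
    - {"xyz":[0,0,-0.09],"rot":[0,0,0]}
    - {"xyz":[0,0,-0.12],"rot":[0,0,0]}
    - {"xyz":[0,0,-0.15],"rot":[0,0,0]}

```text
t: 12.65
tool_pos: [0.5541, -0.0632, 0.2168]
orientation: [-3.124, -0.334, 0.0]
force: [0.0, -0.7, -1.2]
opening: 0.0134
```

```bash
python3 - <<'E'
from h import *
s=read_state();print(s['t'],s['tool_pos'],s['force'],s['wrist_torque'],s['opening'])
E
```

```text
12.65 [ 0.55410183 -0.06316115  0.21682053] [ 0.01633312 -0.7291263  -1.23872957] [-0.06542565 -0.12743706 -0.05809735] 0.013380514648391543
```

>>> carry_out:
  steps:
    - {"xyz":[0,0,-0.03],"rot":[0,0,0]}
    - {"xyz":[0,0,-0.06],"rot":[0,0,0]}
    - {"xyz":[0,0,-0.09],"rot":[0,0,0]}
    - {"xyz":[0,0,-0.12],"rot":[0,0,0]}
    - {"xyz":[0,0,-0.15],"rot":[0,0,0]}

```text
t: 13.15
tool_pos: [0.5541, -0.0631, 0.2153]
orientation: [-3.124, -0.334, -0.0]
force: [0.3, -0.4, -2.3]
opening: 0.0135
```

```bash
python3 - <<'E'
from h import *
s=read_state();print(s['t'],s['tool_pos'],s['force'],s['wrist_torque'],s['opening'])
sc=read_camera('scene')[:,:,::-1];crop(sc,260,130,310,205,8,'s8.png')
E
```

```text
13.15 [ 0.55411795 -0.0631499   0.21530931] [ 0.27266648 -0.37127329 -2.34060082] [-0.046557   -0.11860209 -0.07393223] 0.013514540649926994
```

View pics/s8.png

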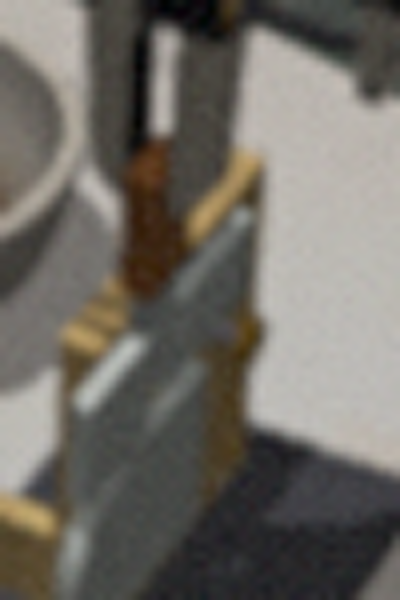

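>>> carry_out:
  steps:
    - {"xyz":[0,0,-0.03],"rot":[0,0,0]}
    - {"xyz":[0,0,-0.06],"rot":[0,0,0]}
    - {"xyz":[0,0,-0.09],"rot":[0,0,0]}
    - {"xyz":[0,0,-0.12],"rot":[0,0,0]}
    - {"xyz":[0,0,-0.15],"rot":[0,0,0]}

```text
t: 13.7
tool_pos: [0.5541, -0.0632, 0.2138]
orientation: [-3.124, -0.334, 0.0]
force: [0.0, 1.0, -0.6]
opening: 0.0135
```

```bash
python3 - <<'E'
from h import *
s=read_state();print(s['t'],s['tool_pos'],s['force'],s['wrist_torque'],s['opening'])
E
```

```text
13.7 [ 0.55408863 -0.06315765  0.21378505] [ 0.03362916  1.00584616 -0.5825538 ] [-0.04050148 -0.070175   -0.0038823 ] 0.01351774237838156
```

>>> carry_out:
  steps:
    - {"xyz":[0,0,-0.03],"rot":[0,0,0]}
    - {"xyz":[0,0,-0.06],"rot":[0,0,0]}
    - {"xyz":[0,0,-0.09],"rot":[0,0,0]}
    - {"xyz":[0,0,-0.12],"rot":[0,0,0]}

```text
t: 14.1
tool_pos: [0.5541, -0.0632, 0.2126]
orientation: [3.124, 0.334, 0.0]
force: [-0.5, 0.3, -2.0]
opening: 0.0131
```

```bash
cat > av.py <<'E'
from h import *
import sys
F=[];T=[]
for i in range(4):
    s=read_state();F.append(s['force']);T.append(s['wrist_torque']);sc=read_camera('scene')[:,:,::-1]
s=read_state();F.append(s['force']);T.append(s['wrist_torque'])
yaw=np.radians(12.5);f=np.mean(F,0);fs=[f[0]*np.cos(yaw)+f[1]*np.sin(yaw),-f[0]*np.sin(yaw)+f[1]*np.cos(yaw),f[2]]
print(s['t'],s['tool_pos'].round(4),'F_stand',np.round(fs,2),'T',np.mean(T,0).round(3),'sdF',np.std(F,0).round(2),s['opening'])
crop(sc,250,120,320,210,6,sys.argv[1])
E
python3 av.py s9.png
```

```text
14.3 [ 0.5541 -0.0632  0.2126] F_stand [-0.31  0.24 -2.17] T [-0.041 -0.103  0.003] sdF [0.29 0.29 0.28] 0.013261856733761703
```

View pics/s9.png

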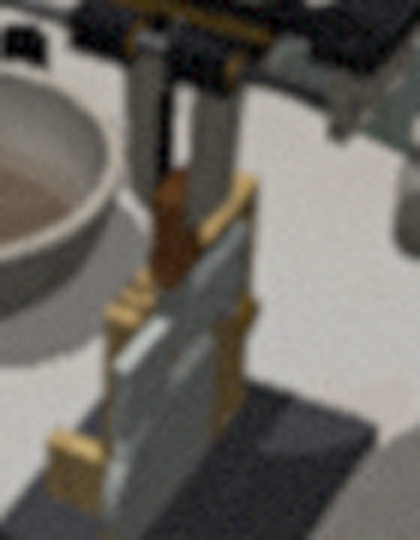

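>>> carry_out:
  steps:
    - {"xyz":[0,0,-0.03],"rot":[0,0,0]}
    - {"xyz":[0,0,-0.06],"rot":[0,0,0]}
    - {"xyz":[0,0,-0.09],"rot":[0,0,0]}
    - {"xyz":[0,0,-0.12],"rot":[0,0,0]}

```text
t: 14.7
tool_pos: [0.5541, -0.0632, 0.2114]
orientation: [-3.124, -0.334, 0.0]
force: [0.3, -0.3, -1.6]
opening: 0.0137
```

```bash
python3 av.py s10.png
```

```text
14.9 [ 0.5541 -0.0631  0.2114] F_stand [ 0.16  0.27 -1.57] T [-0.016 -0.084  0.002] sdF [0.53 0.42 0.17] 0.013660803801415024
```

```bash
python3 - <<'E'
from h import *
im=cv2.imread('pics/s10.png');cv2.imwrite('pics/s10z.png',cv2.resize(im[180:480,80:300],None,fx=2.6,fy=2.0,interpolation=cv2.INTER_CUBIC))
E
```

```text
(no output)
```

View pics/s10z.png

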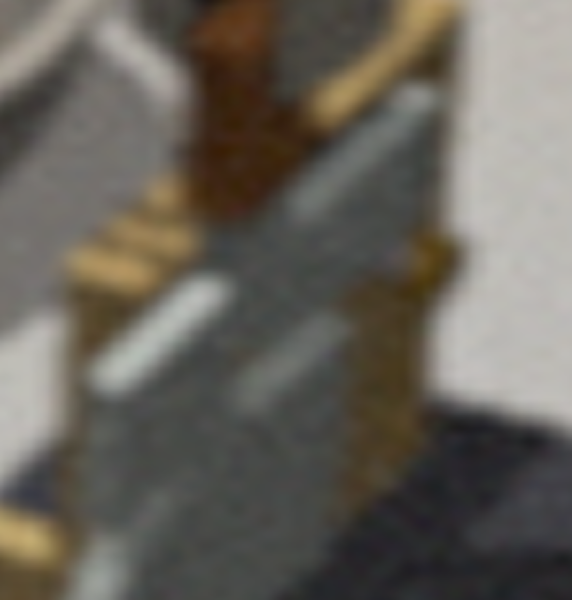

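>>> carry_out:
  steps:
    - {"xyz":[0,0,-0.03],"rot":[0,0,0]}
    - {"xyz":[0,0,-0.06],"rot":[0,0,0]}
    - {"xyz":[0,0,-0.09],"rot":[0,0,0]}
    - {"xyz":[0,0,-0.12],"rot":[0,0,0]}

```text
t: 15.3
tool_pos: [0.5541, -0.0631, 0.2102]
orientation: [-3.124, -0.334, -0.0]
force: [0.3, 0.2, -0.6]
opening: 0.0135
```

```bash
python3 av.py s11.png
```

```text
15.5 [ 0.5541 -0.0631  0.2103] F_stand [-0.17  0.19 -0.63] T [-0.007 -0.05  -0.002] sdF [0.36 0.46 0.35] 0.013503580840943595
```

>>> carry_out:
  steps:
    - {"xyz":[0,0,-0.03],"rot":[0,0,0]}
    - {"xyz":[0,0,-0.06],"rot":[0,0,0]}

```text
t: 15.7
tool_pos: [0.5543, -0.063, 0.2101]
orientation: [-3.124, -0.334, -0.001]
force: [-1.6, 2.0, 2.3]
opening: 0.0134
```

```bash
python3 av.py s12.png
```

```text
15.9 [ 0.5543 -0.063   0.21  ] F_stand [-1.28  1.94  2.29] T [ 0.18   0.123 -0.037] sdF [0.39 0.72 0.38] 0.013274525676001767
```

>>> carry_out:
  steps:
    - {"xyz":[0,0,0.08],"rot":[0,0,0]}
    - {"xyz":[0,0,0.2],"rot":[0,0,0]}
    - {"xyz":[0,0,0.2],"rot":[0,0,0]}

```text
t: 16.2
tool_pos: [0.554, -0.0633, 0.2114]
orientation: [3.124, 0.334, -0.001]
force: [-1.0, 0.2, -1.5]
opening: 0.0137
```

```bash
python3 av.py s13.png
```

```text
16.4 [ 0.554  -0.0632  0.2114] F_stand [-0.03  0.1  -1.36] T [-0.047 -0.086 -0.008] sdF [0.5  0.16 0.65] 0.013711399849278225
```

>>> carry_out:
  steps:
    - {"xyz":[0.04,-0.2,0.03],"rot":[0,0,0]}
    - {"xyz":[0.09,-0.4,0.03],"rot":[0,0,0]}
    - {"xyz":[0.13,-0.6,0.03],"rot":[0,0,0]}
    - {"xyz":[0.17,-0.8,0.03],"rot":[0,0,0]}
    - {"xyz":[0.2,-0.9,0.03],"rot":[0,0,0]}
    - {"xyz":[0.2,-0.9,0.03],"rot":[0,0,0]}

```text
t: 17.0
tool_pos: [0.5561, -0.0724, 0.2119]
orientation: [-3.124, -0.334, 0.0]
force: [-0.5, 0.0, -2.3]
opening: 0.0135
```

>>> carry_out:
  steps:
    - {"xyz":[0.01,-0.05,0],"rot":[0,0,0]}
    - {"xyz":[0.02,-0.1,0],"rot":[0,0,0]}
    - {"xyz":[0.03,-0.15,0],"rot":[0,0,0]}
    - {"xyz":[0.04,-0.2,0],"rot":[0,0,0]}

```text
t: 17.4
tool_pos: [0.5565, -0.0741, 0.2119]
orientation: [3.124, 0.334, -0.0]
force: [-0.7, -0.1, -2.1]
opening: 0.013
```

>>> carry_out:
  steps:
    - {"xyz":[0.01,-0.05,0],"rot":[0,0,0]}
    - {"xyz":[0.02,-0.1,0],"rot":[0,0,0]}
    - {"xyz":[0.03,-0.15,0],"rot":[0,0,0]}
    - {"xyz":[0.04,-0.2,0],"rot":[0,0,0]}

```text
t: 17.8
tool_pos: [0.5569, -0.0762, 0.2119]
orientation: [-3.124, -0.334, 0.0]
force: [0.1, -0.2, -1.0]
opening: 0.0137
```

```bash
python3 av.py s14.png
```

```text
18.0 [ 0.5569 -0.0762  0.2119] F_stand [-0.22 -0.01 -1.53] T [-0.034 -0.129 -0.003] sdF [0.23 0.35 0.26] 0.01320017158761963
```

View pics/s14.png

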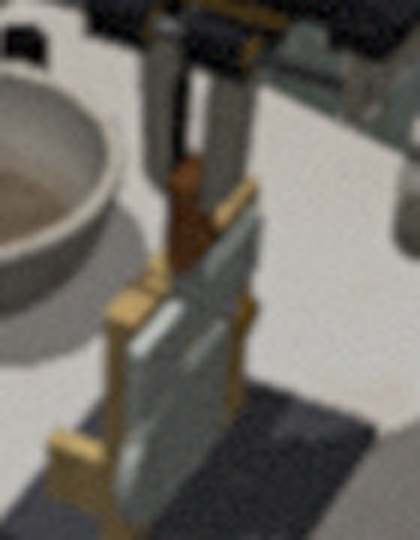

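>>> carry_out:
  steps:
    - {"xyz":[0.01,-0.06,0],"rot":[0,0,0]}
    - {"xyz":[0.03,-0.12,0],"rot":[0,0,0]}
    - {"xyz":[0.04,-0.18,0],"rot":[0,0,0]}
    - {"xyz":[0.05,-0.24,0],"rot":[0,0,0]}

```text
t: 18.4
tool_pos: [0.5574, -0.0786, 0.212]
orientation: [3.124, 0.334, -0.0]
force: [0.3, 1.1, -1.4]
opening: 0.0137
```

>>> carry_out:
  steps:
    - {"xyz":[0.01,-0.06,0],"rot":[0,0,0]}
    - {"xyz":[0.03,-0.12,0],"rot":[0,0,0]}
    - {"xyz":[0.04,-0.18,0],"rot":[0,0,0]}
    - {"xyz":[0.05,-0.24,0],"rot":[0,0,0]}

```text
t: 18.8
tool_pos: [0.5579, -0.081, 0.2119]
orientation: [3.124, 0.334, 0.0]
force: [-0.3, 1.7, -2.0]
opening: 0.0135
```

>>> carry_out:
  steps:
    - {"xyz":[0.01,-0.06,0],"rot":[0,0,0]}
    - {"xyz":[0.03,-0.12,0],"rot":[0,0,0]}
    - {"xyz":[0.04,-0.18,0],"rot":[0,0,0]}
    - {"xyz":[0.05,-0.24,0],"rot":[0,0,0]}

```text
t: 19.2
tool_pos: [0.5584, -0.0834, 0.2119]
orientation: [-3.124, -0.334, -0.0]
force: [-0.1, -0.0, -2.1]
opening: 0.0134
```

```bash
python3 av.py s15.png
```

```text
19.4 [ 0.5584 -0.0834  0.2119] F_stand [ 0.19 -0.26 -1.5 ] T [-0.027 -0.123 -0.012] sdF [0.23 0.28 0.51] 0.01376299195310368
```

>>> carry_out:
  steps:
    - {"xyz":[0.05,-0.22,0],"rot":[0,0,0]}
    - {"xyz":[0.1,-0.46,0],"rot":[0,0,0]}
    - {"xyz":[0.16,-0.7,0],"rot":[0,0,0]}
    - {"xyz":[0.21,-0.94,0],"rot":[0,0,0]}
    - {"xyz":[0.26,-1.18,0],"rot":[0,0,0]}

```text
t: 19.9
tool_pos: [0.561, -0.0954, 0.2119]
orientation: [-3.124, -0.334, 0.0]
force: [0.3, 0.4, -1.4]
opening: 0.0136
```

>>> carry_out:
  steps:
    - {"xyz":[0.05,-0.22,0],"rot":[0,0,0]}
    - {"xyz":[0.1,-0.46,0],"rot":[0,0,0]}
    - {"xyz":[0.16,-0.7,0],"rot":[0,0,0]}
    - {"xyz":[0.21,-0.94,0],"rot":[0,0,0]}
    - {"xyz":[0.24,-1.1,0],"rot":[0,0,0]}

```text
t: 20.4
tool_pos: [0.5634, -0.1064, 0.2119]
orientation: [3.124, 0.334, -0.0]
force: [0.1, 0.7, -1.6]
opening: 0.0134
```

```bash
python3 av.py s16.png
```

```text
20.6 [ 0.5634 -0.1062  0.2119] F_stand [ 0.26  0.17 -1.48] T [-0.026 -0.113 -0.004] sdF [0.42 0.44 0.11] 0.013636378842216043
```

View pics/s16.png

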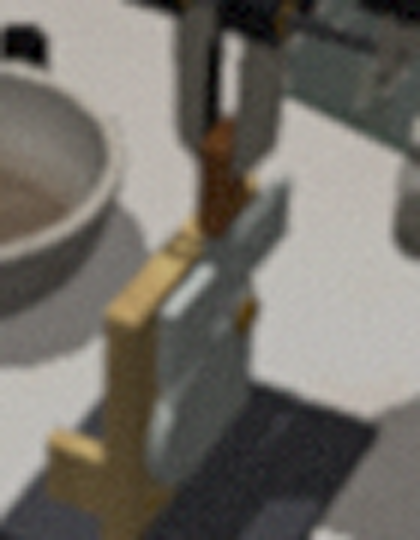

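>>> carry_out:
  steps:
    - {"xyz":[0.02,-0.1,0],"rot":[0,0,0]}
    - {"xyz":[0.04,-0.2,0],"rot":[0,0,0]}
    - {"xyz":[0.07,-0.3,0],"rot":[0,0,0]}
    - {"xyz":[0.09,-0.4,0],"rot":[0,0,0]}
    - {"xyz":[0.1,-0.45,0],"rot":[0,0,0]}

```text
t: 21.1
tool_pos: [0.5644, -0.1108, 0.2119]
orientation: [3.124, 0.334, -0.0]
force: [-0.2, 0.5, -1.7]
opening: 0.0135
```

>>> carry_out:
  steps:
    - {"xyz":[0.01,-0.05,0],"rot":[0,0,0]}
    - {"xyz":[0.02,-0.1,0],"rot":[0,0,0]}
    - {"xyz":[0.03,-0.15,0],"rot":[0,0,0]}
    - {"xyz":[0.04,-0.18,0],"rot":[0,0,0]}

```text
t: 21.5
tool_pos: [0.5648, -0.1125, 0.2119]
orientation: [3.124, 0.334, 0.0]
force: [-0.3, 0.5, -1.7]
opening: 0.0137
```

```bash
python3 av.py s17.png
```

```text
21.7 [ 0.5648 -0.1125  0.212 ] F_stand [-0.03  0.2  -1.52] T [-0.031 -0.089  0.021] sdF [0.54 0.39 0.5 ] 0.013449030051433436
```

Now 7.7 mm in stand y; expected contact around 2.5. Smaller steps.

>>> carry_out:
  steps:
    - {"xyz":[0.01,-0.04,0],"rot":[0,0,0]}
    - {"xyz":[0.02,-0.08,0],"rot":[0,0,0]}
    - {"xyz":[0.03,-0.12,0],"rot":[0,0,0]}
    - {"xyz":[0.03,-0.15,0],"rot":[0,0,0]}

```text
t: 22.1
tool_pos: [0.5651, -0.114, 0.2119]
orientation: [3.124, 0.334, -0.0]
force: [0.5, 0.2, -2.3]
opening: 0.0134
```

>>> carry_out:
  steps:
    - {"xyz":[0.01,-0.04,0],"rot":[0,0,0]}
    - {"xyz":[0.02,-0.08,0],"rot":[0,0,0]}
    - {"xyz":[0.03,-0.12,0],"rot":[0,0,0]}

```text
t: 22.4
tool_pos: [0.5654, -0.1152, 0.2119]
orientation: [3.124, 0.334, -0.0]
force: [-0.7, 0.2, -1.8]
opening: 0.0135
```

```bash
python3 av.py s18.png
```

```text
22.6 [ 0.5654 -0.1152  0.2119] F_stand [-0.21 -0.06 -1.69] T [-0.026 -0.087 -0.004] sdF [0.44 0.33 0.41] 0.013404488134547145
```

>>> carry_out:
  steps:
    - {"xyz":[0.01,-0.04,0],"rot":[0,0,0]}
    - {"xyz":[0.02,-0.08,0],"rot":[0,0,0]}
    - {"xyz":[0.03,-0.12,0],"rot":[0,0,0]}

```text
t: 22.9
tool_pos: [0.5657, -0.1164, 0.2119]
orientation: [-3.124, -0.334, 0.0]
force: [1.1, -0.0, -1.6]
opening: 0.0134
```

```bash
python3 av.py s19.png
```

```text
23.1 [ 0.5657 -0.1164  0.2119] F_stand [-0.12  0.17 -1.42] T [-0.033 -0.068  0.002] sdF [0.76 0.27 0.63] 0.013601697413971941
```

>>> carry_out:
  steps:
    - {"xyz":[0.01,-0.03,0],"rot":[0,0,0]}
    - {"xyz":[0.02,-0.06,0],"rot":[0,0,0]}
    - {"xyz":[0.02,-0.09,0],"rot":[0,0,0]}

```text
t: 23.4
tool_pos: [0.5659, -0.1173, 0.2119]
orientation: [3.124, 0.334, 0.0]
force: [0.5, 0.2, -1.4]
opening: 0.0134
```

```bash
python3 av.py s20.png
```

```text
23.6 [ 0.5659 -0.1173  0.2119] F_stand [ 0.46  0.32 -1.83] T [-0.028 -0.09   0.006] sdF [0.26 0.53 0.35] 0.013480220765653764
```

>>> carry_out:
  steps:
    - {"xyz":[0.01,-0.03,0],"rot":[0,0,0]}
    - {"xyz":[0.02,-0.06,0],"rot":[0,0,0]}
    - {"xyz":[0.02,-0.09,0],"rot":[0,0,0]}

```text
t: 23.9
tool_pos: [0.5661, -0.1181, 0.2119]
orientation: [-3.124, -0.334, -0.0]
force: [-0.8, 1.4, -1.5]
opening: 0.0137
```

```bash
python3 av.py s21.png
```

```text
24.1 [ 0.5661 -0.1181  0.2119] F_stand [ 0.23  0.85 -1.93] T [ 0.088 -0.108 -0.   ] sdF [0.8 0.3 0.4] 0.013436524826634122
```

View pics/s21.png

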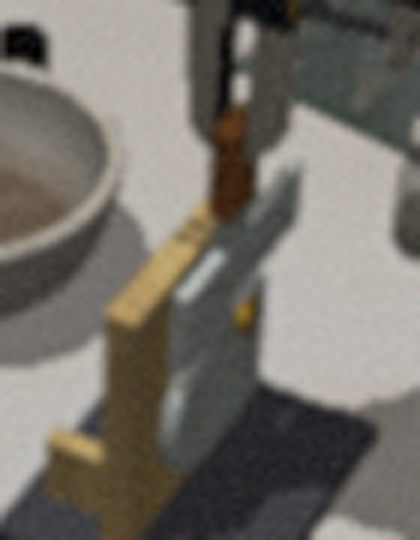

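>>> carry_out:
  steps:
    - {"xyz":[0.01,-0.03,0],"rot":[0,0,0]}
    - {"xyz":[0.01,-0.05,0],"rot":[0,0,0]}

```text
t: 24.3
tool_pos: [0.5662, -0.1185, 0.2119]
orientation: [-3.123, -0.334, 0.0]
force: [-0.1, 1.6, -2.2]
opening: 0.0136
```

```bash
python3 av.py s22.png
```

```text
24.5 [ 0.5662 -0.1185  0.2119] F_stand [ 0.21  1.05 -1.74] T [ 0.303 -0.087  0.016] sdF [0.37 0.56 0.39] 0.013679315379291516
```

>>> carry_out:
  steps:
    - {"xyz":[0.01,-0.03,0],"rot":[0,0,0]}
    - {"xyz":[0.01,-0.06,0],"rot":[0,0,0]}

```text
t: 24.7
tool_pos: [0.5662, -0.119, 0.2118]
orientation: [-3.123, -0.334, 0.0]
force: [-0.7, 1.5, -1.8]
opening: 0.0136
```

```bash
python3 av.py s23.png
```

```text
24.9 [ 0.5663 -0.1191  0.2119] F_stand [-0.05  2.58 -1.99] T [ 0.628 -0.052  0.   ] sdF [0.58 0.58 0.65] 0.013706385216953219
```

>>> carry_out:
  steps:
    - {"xyz":[0.01,-0.03,0],"rot":[0,0,0]}
    - {"xyz":[0.01,-0.06,0],"rot":[0,0,0]}

```text
t: 25.1
tool_pos: [0.5663, -0.1196, 0.2118]
orientation: [-3.123, -0.334, 0.0]
force: [0.1, 3.7, -2.0]
opening: 0.0135
```

```bash
python3 av.py s24.png
```

```text
25.3 [ 0.5664 -0.1197  0.2119] F_stand [ 0.19  3.73 -2.38] T [ 0.97  -0.012 -0.01 ] sdF [0.46 0.43 0.38] 0.013663930584850593
```

>>> carry_out:
  steps:
    - {"xyz":[0.01,-0.03,0],"rot":[0,0,0]}
    - {"xyz":[0.01,-0.07,0],"rot":[0,0,0]}

```text
t: 25.5
tool_pos: [0.5664, -0.1203, 0.2118]
orientation: [-3.123, -0.334, 0.0]
force: [0.2, 4.5, -1.8]
opening: 0.0133
```

```bash
python3 av.py s25.png
```

```text
25.7 [ 0.5664 -0.1203  0.2118] F_stand [ 0.97  4.55 -2.12] T [ 1.311  0.008 -0.011] sdF [0.56 0.26 0.56] 0.013620923227376508
```

View pics/s25.png

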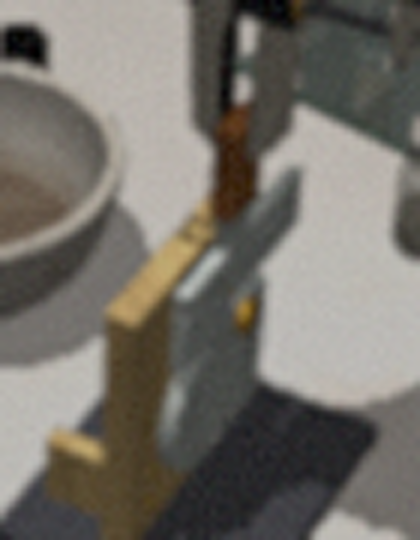

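>>> carry_out:
  steps:
    - {"xyz":[-0.02,0.1,0],"rot":[0,0,0]}
    - {"xyz":[-0.05,0.2,0],"rot":[0,0,0]}
    - {"xyz":[-0.07,0.32,0],"rot":[0,0,0]}
    - {"xyz":[-0.1,0.44,0],"rot":[0,0,0]}
    - {"xyz":[-0.1,0.44,0],"rot":[0,0,0]}

```text
t: 26.2
tool_pos: [0.5656, -0.1166, 0.2123]
orientation: [3.123, 0.334, 0.001]
force: [0.0, 0.3, -1.9]
opening: 0.0135
```

```bash
python3 av.py s26.png
```

```text
26.4 [ 0.5656 -0.1164  0.2121] F_stand [ 0.13  0.11 -1.82] T [-0.025 -0.108  0.015] sdF [0.42 0.45 0.34] 0.013212199014932995
```

>>> carry_out:
  steps:
    - {"xyz":[-0.01,0.05,0],"rot":[0,0,0]}
    - {"xyz":[-0.01,0.05,-0.05],"rot":[0,0,0]}
    - {"xyz":[-0.01,0.05,-0.1],"rot":[0,0,0]}
    - {"xyz":[-0.01,0.05,-0.15],"rot":[0,0,0]}
    - {"xyz":[-0.01,0.05,-0.19],"rot":[0,0,0]}

```text
t: 26.9
tool_pos: [0.5654, -0.1156, 0.2099]
orientation: [-3.124, -0.334, 0.0]
force: [-0.4, 1.0, -1.3]
opening: 0.0136
```

```bash
python3 av.py s27.png
```

```text
27.1 [ 0.5654 -0.1157  0.2101] F_stand [-0.1   0.66 -1.66] T [-0.052 -0.104 -0.008] sdF [0.17 0.34 0.36] 0.013470556443223808
```

Below the earlier ceiling-contact height without load yet; a bit more, slowly.

>>> carry_out:
  steps:
    - {"xyz":[0,0,-0.04],"rot":[0,0,0]}
    - {"xyz":[0,0,-0.08],"rot":[0,0,0]}
    - {"xyz":[0,0,-0.12],"rot":[0,0,0]}

```text
t: 27.4
tool_pos: [0.5654, -0.1157, 0.2088]
orientation: [3.124, 0.334, -0.0]
force: [-0.0, 0.4, -1.8]
opening: 0.0137
```

```bash
python3 av.py s28.png
```

```text
27.6 [ 0.5654 -0.1157  0.2088] F_stand [-0.21  0.01 -1.91] T [-0.048 -0.09   0.017] sdF [0.45 0.55 0.5 ] 0.013674528925462672
```

>>> carry_out:
  steps:
    - {"xyz":[0,0,-0.1],"rot":[0,0,0]}
    - {"xyz":[0,0,-0.25],"rot":[0,0,0]}
    - {"xyz":[0,0,-0.4],"rot":[0,0,0]}
    - {"xyz":[0,0,-0.55],"rot":[0,0,0]}
    - {"xyz":[0,0,-0.6],"rot":[0,0,0]}

```text
t: 28.1
tool_pos: [0.5652, -0.1156, 0.2025]
orientation: [-3.124, -0.334, 0.001]
force: [0.1, -0.2, -1.7]
opening: 0.0135
```

>>> carry_out:
  steps:
    - {"xyz":[0,0,-0.1],"rot":[0,0,0]}
    - {"xyz":[0,0,-0.2],"rot":[0,0,0]}
    - {"xyz":[0,0,-0.3],"rot":[0,0,0]}
    - {"xyz":[0,0,-0.4],"rot":[0,0,0]}
    - {"xyz":[0,0,-0.5],"rot":[0,0,0]}
    - {"xyz":[0,0,-0.6],"rot":[0,0,0]}

```text
t: 28.7
tool_pos: [0.5654, -0.1157, 0.1967]
orientation: [-3.124, -0.334, 0.0]
force: [-0.3, 0.6, -1.3]
opening: 0.0135
```

```bash
python3 av.py s29.png
```

```text
28.9 [ 0.5654 -0.1157  0.1968] F_stand [ 0.03  0.22 -1.89] T [-0.037 -0.092  0.001] sdF [0.3  0.37 0.4 ] 0.01328124496449503
```

View pics/s29.png

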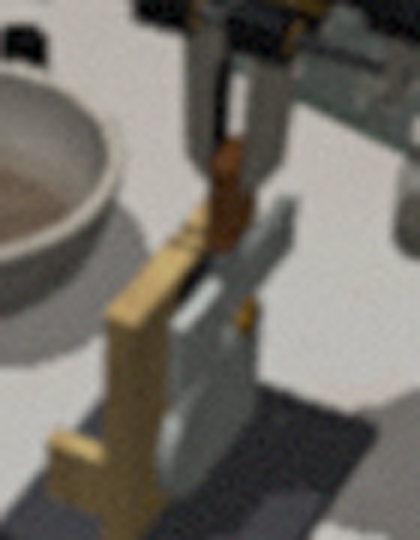

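Now the last ~4.4 mm to the roof, slowly.

>>> carry_out:
  steps:
    - {"xyz":[0,0,-0.06],"rot":[0,0,0]}
    - {"xyz":[0,0,-0.12],"rot":[0,0,0]}
    - {"xyz":[0,0,-0.18],"rot":[0,0,0]}
    - {"xyz":[0,0,-0.24],"rot":[0,0,0]}
    - {"xyz":[0,0,-0.3],"rot":[0,0,0]}

```text
t: 29.4
tool_pos: [0.5654, -0.1157, 0.1938]
orientation: [-3.124, -0.334, 0.0]
force: [-0.4, 0.4, -1.4]
opening: 0.0133
```

>>> carry_out:
  steps:
    - {"xyz":[0,0,-0.04],"rot":[0,0,0]}
    - {"xyz":[0,0,-0.08],"rot":[0,0,0]}

```text
t: 29.6
tool_pos: [0.5654, -0.1157, 0.193]
orientation: [-3.124, -0.334, 0.0]
force: [0.2, -0.6, -1.6]
opening: 0.0133
```

```bash
python3 av.py s30.png
```

```text
29.8 [ 0.5654 -0.1156  0.193 ] F_stand [ 0.13 -0.32 -1.61] T [-0.026 -0.095  0.011] sdF [0.57 0.57 0.39] 0.013758414663748397
```

>>> carry_out:
  steps:
    - {"xyz":[0,0,-0.03],"rot":[0,0,0]}
    - {"xyz":[0,0,-0.06],"rot":[0,0,0]}

```text
t: 30.0
tool_pos: [0.5654, -0.1157, 0.1925]
orientation: [3.124, 0.334, 0.0]
force: [0.7, 1.0, -1.8]
opening: 0.0133
```

```bash
python3 av.py s31.png
```

```text
30.2 [ 0.5654 -0.1157  0.1925] F_stand [ 0.05  0.25 -1.61] T [-0.031 -0.123  0.004] sdF [0.61 0.44 0.38] 0.01302270828321395
```

>>> carry_out:
  steps:
    - {"xyz":[0,0,-0.03],"rot":[0,0,0]}
    - {"xyz":[0,0,-0.06],"rot":[0,0,0]}

```text
t: 30.4
tool_pos: [0.5656, -0.1157, 0.1922]
orientation: [3.124, 0.334, 0.001]
force: [0.2, 0.7, 2.0]
opening: 0.0137
```

```bash
python3 av.py s32.png
```

```text
30.6 [ 0.5655 -0.1157  0.1922] F_stand [-0.42  0.63  1.42] T [-0.005  0.058  0.023] sdF [0.56 0.52 0.61] 0.013568951323694288
```

>>> carry_out:
  steps:
    - {"xyz":[0,0,0],"rot":[0,0,0]}
    - {"xyz":[0,0,0],"rot":[0,0,0]}
    - {"xyz":[0,0,0],"rot":[0,0,0]}
    - {"xyz":[0,0,0],"rot":[0,0,0]}
    - {"xyz":[0,0,0],"rot":[0,0,0]}
    - {"xyz":[0,0,0],"rot":[0,0,0]}
    - {"xyz":[0,0,0],"rot":[0,0,0]}
  grip: 0.6

```text
t: 31.3
tool_pos: [0.5654, -0.1157, 0.1919]
orientation: [3.124, 0.334, 0.0]
force: [0.1, 0.1, 0.3]
opening: 0.0554
```

```bash
python3 av.py s33.png; python3 - <<'E'
from h import *
cv2.imwrite('pics/w33.png',read_camera('wrist')[:,:,::-1])
E
```

```text
31.5 [ 0.5654 -0.1157  0.1919] F_stand [0.26 0.34 0.33] T [-0.026 -0.08   0.008] sdF [0.64 0.33 0.61] 0.0560045945252589
```

View pics/s33.png

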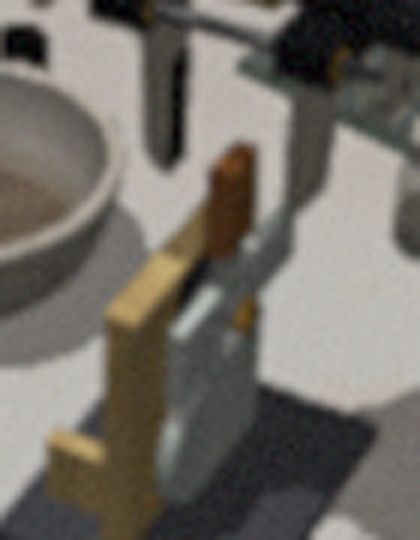

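View pics/w33.png

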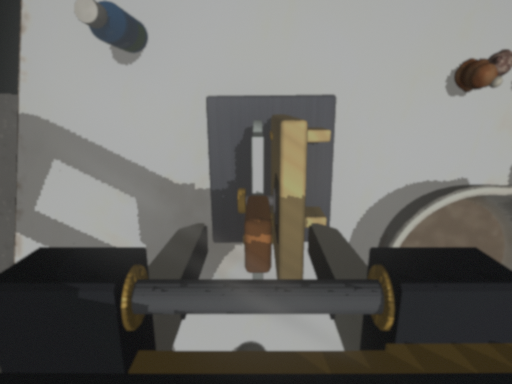

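Template hangs upright on the pin, fingers clear on both sides. Retreat straight up and check.

>>> carry_out:
  steps:
    - {"xyz":[0,0,0.5],"rot":[0,0,0]}
    - {"xyz":[0,0,1.5],"rot":[0,0,0]}
    - {"xyz":[0,0,3],"rot":[0,0,0]}
    - {"xyz":[0,0,5],"rot":[0,0,0]}
    - {"xyz":[0,0,7],"rot":[0,0,0]}
    - {"xyz":[0,0,9],"rot":[0,0,0]}
    - {"xyz":[0,0,11],"rot":[0,0,0]}
    - {"xyz":[0,0,12],"rot":[0,0,0]}
    - {"xyz":[0,0,12],"rot":[0,0,0]}
    - {"xyz":[0,0,12],"rot":[0,0,0]}

```text
t: 32.55
tool_pos: [0.5654, -0.1157, 0.3116]
orientation: [-3.124, -0.334, 0.0]
force: [1.1, -0.4, -0.3]
opening: 0.0557
```

```bash
python3 av.py s34.png; python3 - <<'E'
from h import *
w=read_camera('wrist')[:,:,::-1];cv2.imwrite('pics/w34.png',w)
a=read_camera('scene')[:,:,::-1];
import time
b=read_camera('scene')[:,:,::-1];cv2.imwrite('pics/s34f.png',b)
print(np.abs(a[130:250,230:320].astype(int)-b[130:250,230:320]).mean(), read_state()['t'])
E
```

```text
32.75 [ 0.5649 -0.1155  0.3105] F_stand [ 0.16  0.03 -0.03] T [-0.046 -0.109 -0.013] sdF [0.54 0.31 0.32] 0.055882844541062106
2.2344444444444442 32.9
```

View pics/s34.png

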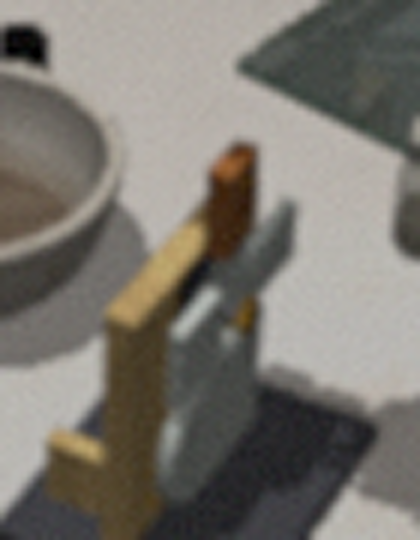

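View pics/w34.png

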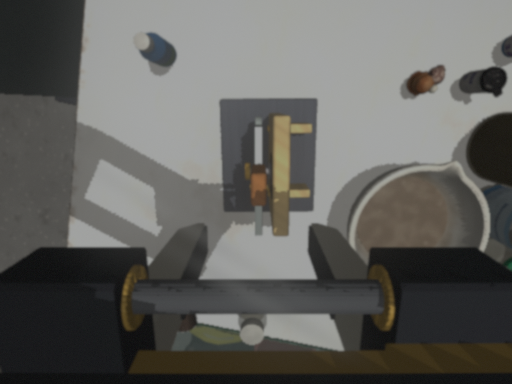

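```bash
python3 -c "
from plant import *
print(close_job())"
```

```text
the job is handed in; nothing more can be done
None
```

The template now hangs on the stand's pin by its pocket, and the job was handed in at about 33 s; the hand-in gave no verdict.

- **Pickup:** I took the template by its wooden grip and lifted it 9 cm clear of the rack, about 0.20 m at the seat.
- **Finding the pin:** The jaw touched the pin at about 3–4 N. That put the pin's axis at about z = 131 mm, some 5 mm below nominal; from the images it sits about 4.5 mm to +y.
- **Engaging:** I slid the slot sideways behind the head until its end pressed on the pin with about 4.6 N. Then I backed off to the middle of the pocket.
- **Letting down:** The pocket roof met the pin within 0.5 mm of the predicted height, at about 3 N. I released it there and retreated 12 cm upward.

**Last checks:**
- The scene and wrist pictures show the template upright behind the pin head.
- Two pictures 0.05 s apart differ only by noise.
- The wrist force is back to about zero, and the gripper is clear on all sides.
- The highest force I read against the stand was about 4.6 N.
- The dye bottle and whistle stand undisturbed in the last wrist picture. I did not measure the positions of any of the three objects. The spice jar is only partly in view at the end, but nothing came near it.

**Disagreements:**
- The top and wrist cameras differed by about 2.5 mm on the grip's place and about 2 mm on the stand's x. I used values in between.
- Single force readings scattered by about 0.5 N, so I averaged them once contact was near.
- Two early move calls were refused for a missing "rot" field. The arm did not move and nothing was affected.

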